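Seat a crucible in the swing cup and prove that it rocks free

TASK

On the small metal stand, take the rubber plug out of the swinging cup and push it, narrow end down, fully home into the stand's fixed parking socket. Then set the porcelain crucible upright and fully home in the tapered swinging cup, rock crucible and cup together on the cup's pivots clearly to one side (about 15 degrees) to check that the cup swings free with the crucible still seated, and let go so that it rests upright again. Leave the other things on the worktop where they stand.

Things in the scene. Friction and masses are not known exactly. Their poses are not given: they have to be found in the camera images.
- stand: Fixed metal stand, any yaw. Origin: centre of its underside on the worktop. Base plate 80 mm along its x, 180 mm along its y, top at 12 mm. Swinging cup centred at x 0, y +35 mm, between two uprights at y +4 and y +66 mm (each about 9 mm thick, 26 mm wide in x, topping out at 57 mm). Parking socket centred at x 0, y -52 mm: a round fixed boss 33 mm across, rim at height 37 mm. The swing axis runs along the stand's y through x 0, height 52 mm.
- swing_cup (a joint): Swing of the steel cup about the stand's y axis, rad; 0 upright, positive tips its rim towards the stand's +x; stops at +-0.35. A light spring (0.06 N m/rad) brings it back to 0 when let go. The cup's rim is a collar 39 mm across, 10 mm above the axis (height 62 mm); its mouth is 27 mm wide and tapers with the crucible's own slope.
- cup_seat (a point): Moves with the swinging cup, on its centre line, z along it (up): the crucible's origin lies here when it is fully home (49 mm above the worktop with the cup upright, 13 mm below the cup's rim). The cup's inner floor is 1.5 mm below this point.
- park_seat (a point): Centre of the parking socket's floor (22 mm above the worktop, 15 mm below the socket's rim), z up: the plug's origin lies here when it is home. The socket tapers like the plug, with about 0.3 mm play all round, 19.6 mm wide at its floor, and has a 45 degree lead-in, 27 mm wide at the rim.
- plug: Dark red-brown rubber stopper, a cone 26 mm tall, 19 mm wide at its foot and 25 mm at its top, 18 g. Origin: centre of its narrow underside, z up along its axis. It starts standing upright and loose on the floor of the swinging cup, so that its top 11 mm stand out above the cup's rim (its top is 73 mm above the worktop).
- crucible: White porcelain crucible with fixed lid, 45 g: a cone 20 mm wide at its foot, 41 mm at its rim 34 mm up; grip the rim, not the lid's knob (to 46 mm). Origin: centre of its foot, z up. Starts upright left or right of the stand. Seated, its rim is 21 mm above the cup's; held by the rim along the pivots' line (stand y) it can turn between fingers that move sideways.
- weighing_bottle: Bystander: glass weighing bottle with lid, a straight-sided jar 41 mm wide, 52 mm tall, on the other side of the stand from the crucible. Origin: centre of its underside.
- rubber_bulb: Bystander: red rubber pipette bulb, 58 mm wide, 56 mm tall, standing close beside the crucible (about 68 mm between centres). Origin: centre of its underside.
- tape_roll: Bystander: roll of tape lying flat, 98 mm wide, 25 mm tall, close beside the crucible opposite the bulb (about 87 mm between centres). Origin: centre of its underside.
- dropper_bottle: Bystander: brown dropper bottle, 38 mm wide, 108 mm tall, close beside the stand on its +x side (about 82 mm from its y axis). Origin: centre of its underside.
Things that resemble listed ones, but are neither listed nor needed, are in the scene too. Leave any yellow look-alike of the crucible alone.

How it is judged:
By the outcome, as a careful person would: the job done as asked, in the order asked, and still so for the second after the job is handed in, with the robot touching nothing.
It also fails if it takes over 61 s, if anything falls off the work surface, if the arm or the gripper's body presses on something with over 40 N, if the wrist force passes 120 N, or if a joint passes its speed limit or range.

ROBOT

A 6-joint arm with a two-finger parallel gripper is mounted at the origin on a cart in front of the work surface, level with it; the furniture and walls round the work are solid. World frame = base frame: x ahead of the robot, y to its left, z up, the work surface at z = 0. Lengths are in m, angles in degrees, forces in N, time in s.
With the tool pointing down it reaches from about 0.4 to 0.825 m from the base axis. Payload 7 kg.
Tool frame: the origin (TCP) lies midway between the tips of the shut fingers; the grasp point (between the pads) lies 19 mm behind it; x points along the fingers, z is the direction in which the jaws open and shut, and the axes are right-handed (so a half turn about x gives the same grasp; the last joint's range is limited). The gripper opens to 88 mm and grips with 3 to 60 N. Pads are 19 mm wide; open, the fingers measure 130 mm over their backs; the gripper's body (78 mm by 193 mm) begins 47 mm behind the grasp point.
Start: joints at [86.866, 20.546, 0.682, 0, -70.136, -16.507], TCP at [0.227, 0.636, 0.227] pointing down, gripper open.
Joint ranges: [-176.03, 176.03], [-82.01, 121.73], [-58.28, 71.71], [-173.87, 95.51], [-174.79, -0.11], [-173.66, 173.66]. Speed limits (degrees/s): [136.94, 136.94, 172.46, 180, 180, 180].

INTERFACE

Orientations are given as [roll, pitch, yaw] about the fixed x, y, z axes, in that order (R = Rz(yaw) Ry(pitch) Rx(roll)).
In Python, from plant import ctrl gives the robot as it stands.
- The arm moves only by the tool servo_tool, never from a script. Its argument "motion" is a list of rows, each an object with "offset": the shift along the tool's x, y, z in m, a list of three; "roll": the turn about the tool's x in degrees; "claw": the opening, from -1 (shut) to 1 (fully open), so that 0 is half open. In form: [{"offset": [x, y, z], "roll": roll, "claw": claw}, ...]. A call has 1 to 12 rows; each row shifts and turns the commanded pose from where the row before left it, along the tool's axes as they then stand; what a row does not reach is not made up. A row lasts 1/8 s, in which the tool goes at most 62.5 mm and 10.7 degrees, less where a joint would pass 70% of its speed; a pose out of reach is approached as far as the arm can. A call is refused whole if a number of a shift passes 0.0625 or a number of a turn 10.7, either way. A call with a gripper value outside its range is refused whole. The fingers move at their own pace and stop on an object; the grip force is fixed at half the most. Time passes only in rows, so rows that do not move let the fingers close. It gives the time, the measured TCP pose, the force and the opening at its end, in the units of the state.
- ctrl.get_obs(): the state, without advancing time (a new reading comes with each control period).
- ctrl.snapshot(name): name is "side" or "top"; returns a dict with "frame" (384x512x3 uint8, blue, green, red), "z_map" (384x512 float32, m along the optical axis (not along the pixel's ray), 0 where there is no reading), "mtx" (3x3 intrinsics, pixels), "extrinsics" (4x4, takes a point from camera to world coordinates). Camera axes: x right, y up, looking along -z (the intrinsics and any distortion apply to the point x, -y, -z); pixel columns grow to the right and rows downward; lengths in m; the calibration is good to about 2 mm. A picture is of the moment at which its call begins.
- ctrl.close_job(): hands the job in, once; it reports no verdict.
The state is a dict: "clock": time; "joint_pos": joint angles; "qvel": joint speeds; "tau": joint torques, N m; "tool_pos": TCP position; "orientation": TCP orientation; "force": force on the tool from outside, world axes, zero at the start; "moment": the same for the moment, N m; "opening": finger opening in m.
Only numpy, scipy, OpenCV 4.12 (cv2) and the standard library are available. Lean on these libraries where they do the work, as an engineer would, in place of code of your own. Each camera call takes 0.05 s, during which the arm holds its last target.

## Working session

There is one attempt and no reset: what is moved stays moved. The work goes in short steps, Python scripts to look and compute and a tool call to move; the robot and the scene stay as the last step left them, time stands still between calls to the robot, and variables do not carry over. Pictures are saved under pics/ and viewed, and the job is handed in when it is done.

Besides the shell and the picture viewer there is one more tool, called after "Call:" as name(argument=value, ...) on one line, values as JSON. servo_tool: Moves the arm, as the interface text tells. Its arguments: {"type":"object","properties":{"motion":{"type":"array"}},"required":["motion"]}

```bash
ls; mkdir -p pics; python3 - <<'E'
from plant import ctrl
import cv2,numpy as np,pickle
print(ctrl.get_obs())
for n in ("top","side"):
    s=ctrl.snapshot(n); cv2.imwrite(f"pics/{n}0.png",s["frame"]); pickle.dump(s,open(f"{n}0.pkl","wb"))
    print(n,s["mtx"],s["extrinsics"],[k for k in s])
E
```

```text
pics
{'clock': 0.0, 'joint_pos': array([ 8.68656507e+01,  2.05926558e+01,  6.34003370e-01, -1.95238465e-02,
       -7.01333859e+01, -1.65049998e+01]), 'qvel': array([-0.08317497, -0.07104477,  0.04840544,  0.00590173, -0.06980098,
        0.05924834]), 'tau': array([ 2.71109166e-03, -5.82714236e+01,  2.93059194e+01,  6.99727759e+00,
        6.92254049e-03, -1.33643566e-04]), 'tool_pos': array([0.2267532 , 0.63527403, 0.2256125 ]), 'orientation': array([   5.22897394,   89.90614897, -104.41702472]), 'force': array([ 0.60722025, -0.89586117, -0.27346243]), 'moment': array([ 0.02159322, -0.0254589 ,  0.01546994]), 'opening': 0.08787736502661285}
top [[456.88988038   0.         257.30155066]
 [  0.         456.88988038 189.55225283]
 [  0.           0.           1.        ]] [[ 0.02014923  0.98539726 -0.16907469  0.30564416]
 [-0.99958514  0.02333585  0.0168814   0.03340793]
 [ 0.02058039  0.1686644   0.98545866  1.25436461]
 [ 0.          0.          0.          1.        ]] ['frame', 'z_map', 'mtx', 'extrinsics']
side [[354.74371694   0.         253.97597679]
 [  0.         354.74371694 191.57927163]
 [  0.           0.           1.        ]] [[ 0.93795369  0.12447851 -0.32364791  0.20251303]
 [-0.34597964  0.39854747 -0.84938684 -0.77695704]
 [ 0.02325864  0.90866111  0.4168861   0.46017607]
 [ 0.          0.          0.          1.        ]] ['frame', 'z_map', 'mtx', 'extrinsics']
```

View pics/top0.png

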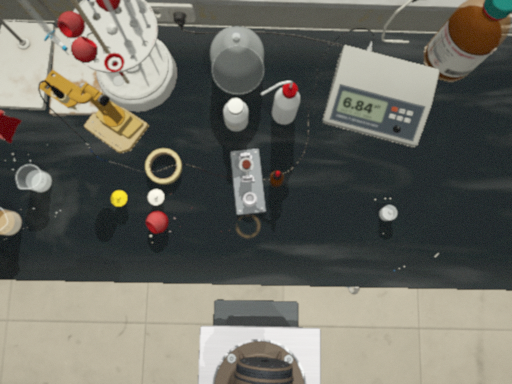

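View pics/side0.png

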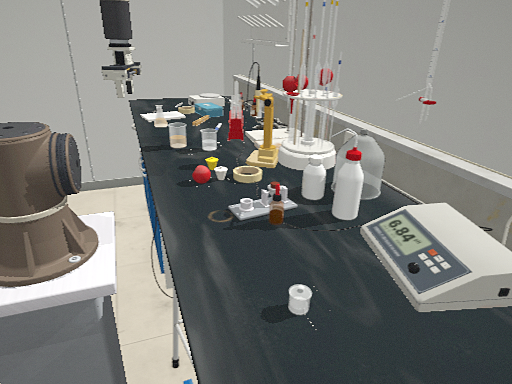

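```bash
python3 - <<'E'
import cv2,numpy as np
t=cv2.imread("pics/top0.png"); s=cv2.imread("pics/side0.png")
a=cv2.resize(t[140:250,100:300],None,fx=4,fy=4,interpolation=cv2.INTER_CUBIC)
b=cv2.resize(s[145:235,180:320],None,fx=5.7,fy=5.7,interpolation=cv2.INTER_CUBIC)
cv2.imwrite("pics/t1.png",a);cv2.imwrite("pics/s1.png",b)
E
```

```text
(no output)
```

View pics/t1.png

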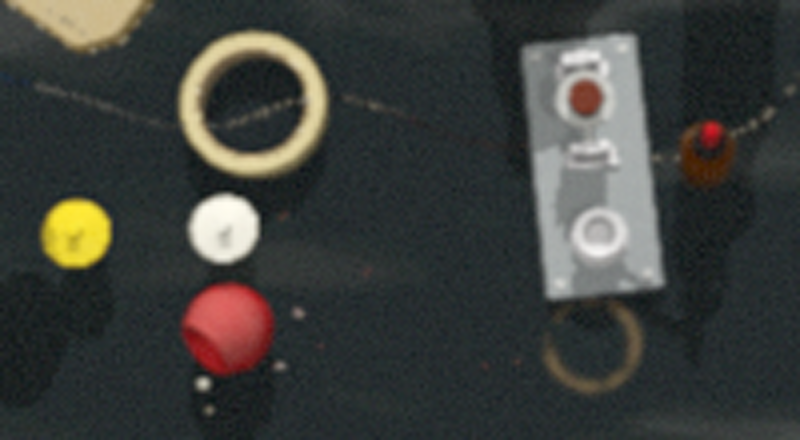

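View pics/s1.png

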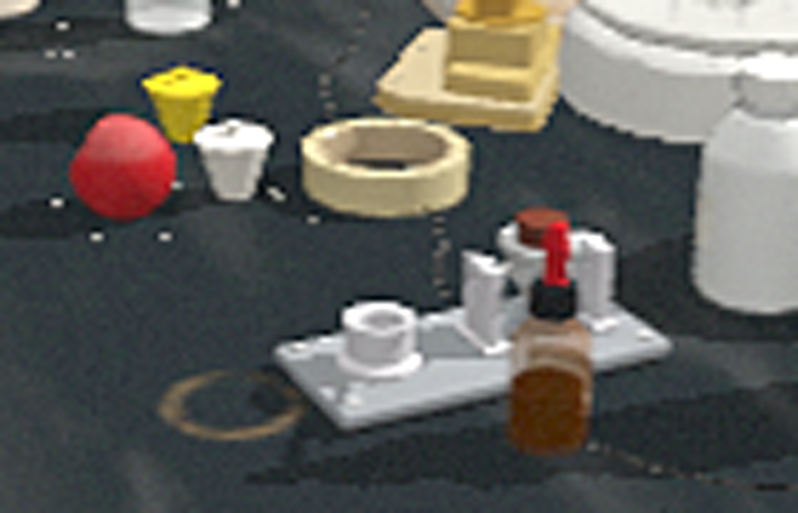

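```bash
cat > h.py <<'E'
import numpy as np,cv2,pickle
from scipy import ndimage as nd
def ray(s,uv):
    K=s["mtx"];E=s["extrinsics"]
    uv=np.atleast_2d(uv)
    d=np.c_[(uv[:,0]-K[0,2])/K[0,0],-(uv[:,1]-K[1,2])/K[1,1],-np.ones(len(uv))]
    return E[:3,3],d@E[:3,:3].T
def plane(s,uv,z):
    o,d=ray(s,uv); return o+d*((z-o[2])/d[:,2])[:,None]
def proj(s,p):
    E=s["extrinsics"];K=s["mtx"];q=(np.atleast_2d(p)-E[:3,3])@E[:3,:3]
    return np.c_[K[0,0]*q[:,0]/-q[:,2]+K[0,2],K[1,1]*-q[:,1]/-q[:,2]+K[1,2]]
def cloud(s):
    z=s["z_map"];v,u=np.nonzero(z>0);o,d=ray(s,np.c_[u,v]); 
    P=np.full(z.shape+(3,),np.nan);P[v,u]=o+d*z[v,u][:,None];return P
E
python3 - <<'E'
from h import *
for n in("top","side"):
    s=pickle.load(open(n+"0.pkl","rb"));f=s["frame"];hsv=cv2.cvtColor(f,cv2.COLOR_BGR2HSV)
    P=cloud(s);print(n)
    # table height check
    X=P[...,0];Y=P[...,1];Z=P[...,2]
    for lab,c,r in (("tab",(0.35,-.1),.03),("crucible",(0.463,0.266),.03),("stand",(.5,.06),.12)):
        m=(np.hypot(X-c[0],Y-c[1])<r)
        if m.any(): print(lab,m.sum(),np.percentile(Z[m],[5,25,50,75,95,100]).round(4))
    # blobs by color
    H,S,V=cv2.split(hsv)
    roi=np.zeros(H.shape,bool)
    if n=="top": roi[140:250,100:300]=1
    else: roi[145:235,180:320]=1
    masks={"white":(S<40)&(V>170)&roi,"brownred":((H<8)|(H>172))&(S>110)&(V<150)&(V>50)&roi,"red":((H<6)|(H>172))&(S>130)&(V>140)&roi,"yellow":(H>22)&(H<34)&(S>150)&(V>120)&roi,"grey":(S<40)&(V>105)&roi}
    for k,m in masks.items():
        nn,l,st,ce=cv2.connectedComponentsWithStats(m.astype(np.uint8))
        for i in range(1,nn):
            if st[i,4]>12:
                print(k,st[i],ce[i].round(2),"pl.034",plane(s,ce[i],.034)[0].round(4),"pl.073",plane(s,ce[i],.073)[0].round(4),"zmed",np.nanmedian(Z[l==i]).round(4),"xyz",np.nanmedian(P[l==i],0).round(4))
E
```

```text
top
tab 379 [-0.0043 -0.0018 -0.0001  0.0014  0.0042  0.0076]
crucible 405 [-0.0049 -0.0019  0.0007  0.0355  0.0457  0.0532]
stand 5870 [-0.0042 -0.0013  0.0011  0.0103  0.0544  0.1088]
white [239 149  24  56 559] [252.03 176.63] pl.034 [0.5504 0.0276 0.034 ] pl.073 [0.5426 0.0278 0.073 ] zmed 0.0146 xyz [0.5568 0.0248 0.0146]
white [235 178   7  35 116] [237.8  195.49] pl.034 [0.4975 0.0649 0.034 ] pl.073 [0.4914 0.0639 0.073 ] zmed 0.0111 xyz [0.4943 0.066  0.0111]
white [148 189  16  16 211] [155.48 196.54] pl.034 [0.4895 0.2861 0.034 ] pl.073 [0.4836 0.278  0.073 ] zmed 0.0365 xyz [0.4882 0.2854 0.0365]
brownred [243 161   7   7  42] [245.88 164.05] pl.034 [0.585  0.0452 0.034 ] pl.073 [0.5761 0.0448 0.073 ] zmed 0.0733 xyz [0.5757 0.0445 0.0733]
brownred [274 170   8   7  31] [277.39 173.35] pl.034 [ 0.5612 -0.0414  0.034 ] pl.073 [ 0.553 -0.039  0.073] zmed 0.0824 xyz [ 0.5486 -0.039   0.0824]
brownred [145 210  24  24 191] [156.96 224.34] pl.034 [0.4147 0.2778 0.034 ] pl.073 [0.4112 0.27   0.073 ] zmed 0.0252 xyz [0.4106 0.2765 0.0252]
red [146 211  21  21 280] [156.15 219.99]
[... 2454 characters left out ...]
6  81] [208.95 147.25] pl.034 [0.5088 0.5353 0.034 ] pl.073 [0.4808 0.4152 0.073 ] zmed 0.0158 xyz [0.5198 0.5878 0.0158]
grey [ 278  145   42   55 1492] [303.5  166.03] pl.034 [0.7699 0.2387 0.034 ] pl.073 [0.718  0.1458 0.073 ] zmed 0.0556 xyz [0.7396 0.2733 0.0556]
grey [214 166  14  14 138] [220.62 171.92] pl.034 [0.4826 0.2679 0.034 ] pl.073 [0.457  0.1723 0.073 ] zmed 0.0309 xyz [0.4851 0.2785 0.0309]
grey [228 184  48  36 793] [253.57 205.16] pl.034 [0.5024 0.0104 0.034 ] pl.073 [ 0.4749 -0.0616  0.073 ] zmed 0.0148 xyz [0.5111 0.0298 0.0148]
grey [280 185  18  25 211] [286.31 198.55] pl.034 [0.6032 0.021  0.034 ] pl.073 [ 0.5665 -0.052   0.073 ] zmed 0.0149 xyz [0.6067 0.0385 0.0149]
```

```bash
python3 - <<'E'
from h import *
s=pickle.load(open("top0.pkl","rb"));f=s["frame"]
big=cv2.resize(f,None,fx=8,fy=8,interpolation=cv2.INTER_CUBIC)
def un(p): return (np.asarray(p,float)+.5)/8-.5
hsv=cv2.cvtColor(big,cv2.COLOR_BGR2HSV);H,S,V=cv2.split(hsv)
m=((S<60)&(V>95)).astype(np.uint8);
roi=np.zeros_like(m);roi[142*8:220*8,224*8:270*8]=1;m*=roi
c=max(cv2.findContours(m,cv2.RETR_EXTERNAL,cv2.CHAIN_APPROX_NONE)[0],key=cv2.contourArea)
P=plane(s,un(c[:,0]),.012)[:,:2]
r=cv2.minAreaRect((P*1000).astype(np.float32));print("rect",r,cv2.boxPoints(r))
h=cv2.approxPolyDP(c,40,True)[:,0];print(plane(s,un(h),.012)[:,:2].round(4))
# lengths
m2=((S<60)&(V>170)).astype(np.uint8)
roi=np.zeros_like(m);roi[185*8:212*8,145*8:168*8]=1
c=max(cv2.findContours(((S<60)&(V>110)).astype(np.uint8)*roi,cv2.RETR_EXTERNAL,cv2.CHAIN_APPROX_NONE)[0],key=cv2.contourArea)
Q=plane(s,un(c[:,0]),.034)[:,:2]*1000
print("cruc",cv2.minEnclosingCircle(Q.astype(np.float32)),cv2.fitEllipse(Q.astype(np.float32)))
crop=big[150*8:215*8,225*8:290*8];crop=cv2.resize(crop,(780*65//65,780))
crop=cv2.resize(crop,(600,600));cv2.imwrite("pics/stand.png",crop)
# plug top
pm=(((H<10)|(H>170))&(S>90)&(V>40)).astype(np.uint8);roi=np.zeros_like(m);roi[158*8:171*8,238*8:254*8]=1
c=max(cv2.findContours(pm*roi,cv2.RETR_EXTERNAL,cv2.CHAIN_APPROX_NONE)[0],key=cv2.contourArea)
Q=plane(s,un(c[:,0]),.073)[:,:2]*1000
print("plug",cv2.minEnclosingCircle(Q.astype(np.float32)),cv2.fitEllipse(Q.astype(np.float32)))
E
```

```text
rect ((543.7317504882812, 39.106727600097656), (182.4234161376953, 84.57379150390625), 7.293181419372559) [[447.88983   69.47249 ]
 [458.62616  -14.41706 ]
 [639.57367    8.740967]
 [628.83734   92.630516]]
[[ 0.6368  0.0138]
 [ 0.6233  0.0897]
 [ 0.4489  0.065 ]
 [ 0.4624 -0.012 ]]
cruc ((489.2590026855469, 285.9507751464844), 24.20966339111328) ((489.16033935546875, 285.9744873046875), (47.306427001953125, 47.60301971435547), 170.53546142578125)
plug ((576.257080078125, 44.81017303466797), 11.16688060760498) ((576.364990234375, 44.63979721069336), (19.423751831054688, 21.973085403442383), 96.35985565185547)
```

View pics/stand.png

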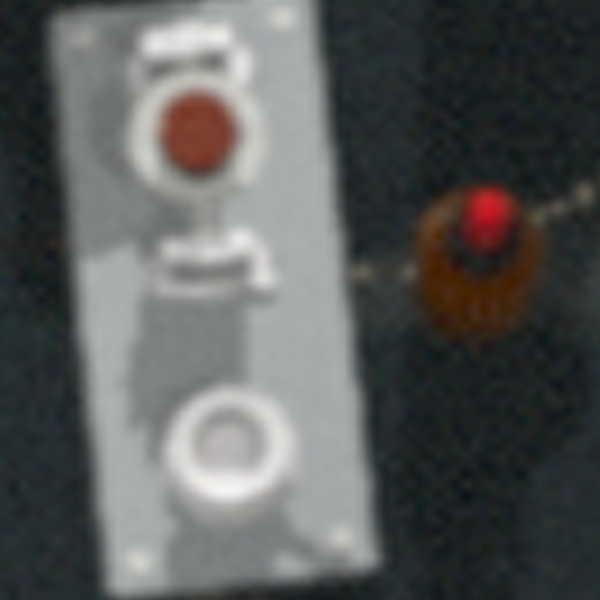

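```bash
cat >> h.py <<'E'
from scipy.spatial.transform import Rotation as Ro
def toolR(o): return Ro.from_euler("xyz",o["orientation"],degrees=True).as_matrix()
def plan(o,target,jaw=None):
    """offset in tool axes to target TCP; roll (deg) to bring tool z along heading jaw (mod 180)"""
    R=toolR(o); print("tool x",R[:,0].round(4),"y",R[:,1].round(4),"z",R[:,2].round(4))
    d=R.T@(np.asarray(target)-o["tool_pos"]); print("offset before roll",(d*1000).round(1),"mm dist",np.linalg.norm(d).round(4))
    if jaw is not None:
        h=np.degrees(np.arctan2(R[1,2],R[0,2])); r=-(jaw-h); r=(r+90)%180-90  # tool x down: +roll = -yaw
        print("heading",h.round(2),"roll",r.round(2),"or",(r-180*np.sign(r)).round(2))
        R2=R@Ro.from_euler("x",r,degrees=True).as_matrix()
        print("after roll: z",R2[:,2].round(3),"offset",((R2.T@(np.asarray(target)-o["tool_pos"]))*1000).round(1))
E
python3 - <<'E'
from h import *
from plant import ctrl
s=pickle.load(open("top0.pkl","rb"));f=s["frame"]
for (u,v) in ((245.9,164.05),):pass
big=cv2.resize(f,None,fx=8,fy=8,interpolation=cv2.INTER_CUBIC);un=lambda p:(np.asarray(p,float)+.5)/8-.5
hsv=cv2.cvtColor(big,cv2.COLOR_BGR2HSV);H,S,V=cv2.split(hsv)
# socket outer top ring: bright
for th in (185,200,210):
    m=((V>th)&(S<60)).astype(np.uint8)
    roi=np.zeros_like(m);roi[190*8:207*8,240*8:259*8]=1
    c=max(cv2.findContours(m*roi,cv2.RETR_EXTERNAL,cv2.CHAIN_APPROX_NONE)[0],key=cv2.contourArea)
    Q=(plane(s,un(c[:,0]),.037)[:,:2]*1000).astype(np.float32)
    print("sock",th,cv2.minEnclosingCircle(Q),cv2.fitEllipse(Q))
    roi[:]=0;roi[156*8:173*8,238*8:255*8]=1
    c=max(cv2.findContours(m*roi,cv2.RETR_EXTERNAL,cv2.CHAIN_APPROX_NONE)[0],key=cv2.contourArea)
    Q=(plane(s,un(c[:,0]),.062)[:,:2]*1000).astype(np.float32)
    print("cup",th,cv2.minEnclosingCircle(Q),cv2.fitEllipse(Q))
# overlay predicted circles for stand model
cx,cy,yaw=.5432,.0391,np.radians(8.3)
e=np.array([np.cos(yaw),np.sin(yaw)]);n=np.array([e[1],-e[0]])
def W(x,y,z): return np.r_[np.array([cx,cy])+e*y+n*x,z]
img=big.copy()
def circ(y,r,z,col):
    p=np.array([W(r*np.cos(t),y+r*np.sin(t),z) for t in np.linspace(0,6.283,60)])
    cv2.polylines(img,[((proj(s,p)+.5)*8-.5).astype(np.int32)],True,col,1)
circ(.035,.0195,.062,(0,255,0));circ(.035,.0125,.073,(255,0,0));circ(-.052,.0165,.037,(0,255,0));circ(-.052,.0135,.037,(0,255,255))
p=np.array([W(x,y,.012) for x,y in((.04,.09),(.04,-.09),(-.04,-.09),(-.04,.09))]);cv2.polylines(img,[((proj(s,p)+.5)*8-.5).astype(np.int32)],True,(0,0,255),1)
cv2.imwrite("pics/ov.png",img[145*8:218*8,215*8:285*8])
print("cup",W(0,.035,0),"park",W(0,-.052,0))
o=ctrl.get_obs();plan(o,[.577,.0445,.16],8.3)
E
```

```text
sock 185 ((490.2542419433594, 32.32569122314453), 19.16794204711914) ((491.26312255859375, 32.51040267944336), (32.61274337768555, 37.87437057495117), 18.60396385192871)
cup 185 ((583.644287109375, 43.04721450805664), 23.24379539489746) ((578.6286010742188, 43.35041809082031), (33.74641799926758, 43.38211441040039), 62.316261291503906)
sock 200 ((490.9319152832031, 32.758731842041016), 17.863487243652344) ((490.96441650390625, 32.80404281616211), (30.523967742919922, 35.04916763305664), 17.947664260864258)
cup 200 ((596.5432739257812, 32.604068756103516), 6.106818199157715) ((597.3890991210938, 33.08521270751953), (5.4390106201171875, 12.545125961303711), 77.68965911865234)
sock 210 ((491.4385986328125, 32.93998718261719), 17.007030487060547) ((491.2401428222656, 32.93185806274414), (28.3060359954834, 30.66350555419922), 26.018680572509766)
cup 210 ((598.6341552734375, 32.66598892211914), 3.801654577255249) ((598.7876586914062, 32.68695831298828), (3.996063232421875, 7.933617115020752), 86.84222412109375)
cup [0.5778334  0.04415247 0.        ] park [0.49174466 0.03159348 0.        ]
tool x [-4.0e-04 -1.4e-03 -1.0e+00] y [ 9.418e-01 -3.362e-01  1.000e-04] z [-0.3362 -0.9418  0.0014]
offset before roll [ 66.4 528.5 438.6] mm dist 0.69
heading -109.65 roll 62.05 or -117.95
after roll: z [-0.99  -0.144  0.001] offset [  66.4  635.1 -261.3]
```

View pics/ov.png

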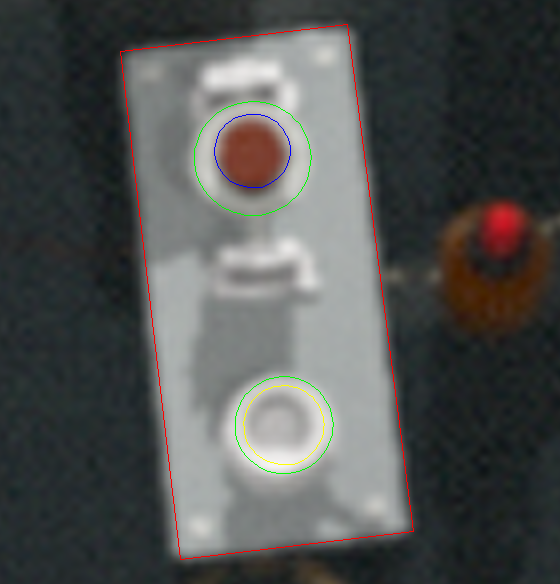

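Call:
servo_tool(motion=[{"offset": [0.005,0.044,0.0365],"roll": 0,"claw": 1},{"offset": [0.005,0.044,0.0365],"roll": 0,"claw": 1},{"offset": [0.005,0.044,0.0365],"roll": 0,"claw": 1},{"offset": [0.005,0.044,0.0365],"roll": 0,"claw": 1},{"offset": [0.005,0.044,0.0365],"roll": 0,"claw": 1},{"offset": [0.005,0.044,0.0365],"roll": 0,"claw": 1},{"offset": [0.005,0.044,0.0365],"roll": 0,"claw": 1},{"offset": [0.005,0.044,0.0365],"roll": 0,"claw": 1},{"offset": [0.005,0.044,0.0365],"roll": 0,"claw": 1},{"offset": [0.005,0.044,0.0365],"roll": 0,"claw": 1},{"offset": [0.005,0.044,0.0365],"roll": 0,"claw": 1},{"offset": [0.005,0.044,0.0365],"roll": 0,"claw": 1}])

```text
clock: 1.6
tool_pos: [0.5776, 0.044, 0.1662]
orientation: [-65.0, 90.0, -174.7]
force: [1.0, 0.6, -0.2]
opening: 0.0877
```

Call:
servo_tool(motion=[{"offset": [0,0,0],"roll": 10.34,"claw": 0.2},{"offset": [0,0,0],"roll": 10.34,"claw": 0.2},{"offset": [0,0,0],"roll": 10.34,"claw": 0.2},{"offset": [0,0,0],"roll": 10.34,"claw": 0.2},{"offset": [0,0,0],"roll": 10.34,"claw": 0.2},{"offset": [0,0,0],"roll": 10.34,"claw": 0.2},{"offset": [0,0,0],"roll": 0,"claw": 0.2}])

```text
clock: 2.48
tool_pos: [0.5767, 0.0456, 0.1662]
orientation: [3.9, 90.0, -167.8]
force: [0.3, -0.1, -0.1]
opening: 0.0526
```

```bash
python3 - <<'E'
from h import *
from plant import ctrl
o=ctrl.get_obs();print(o);plan(o,[.577,.0445,.10],8.3)
for n in ("top","side"):
    s=ctrl.snapshot(n);pickle.dump(s,open(n+"1.pkl","wb"))
    f=s["frame"];c=f[120:230,190:310] if n=="top" else f[90:230,200:340]
    cv2.imwrite(f"pics/{n}1.png",cv2.resize(c,None,fx=4.2,fy=4.2,interpolation=cv2.INTER_CUBIC))
    print(n,proj(s,o["tool_pos"]))
E
```

```text
{'clock': 2.475, 'joint_pos': array([ 2.38822956e+01,  1.42399561e+01, -1.65945653e+01, -8.96501395e-03,
       -5.92028430e+01, -1.54939789e+01]), 'qvel': array([ 0.10159388, -0.01246139,  0.07948488,  0.11424194, -0.00893154,
        5.81190283]), 'tau': array([-2.87444255e-02, -4.70753074e+01,  2.67704451e+01,  6.38167486e+00,
       -2.66515533e-03, -1.59566749e+00]), 'tool_pos': array([0.57669256, 0.04563755, 0.16622562]), 'orientation': array([   3.85285622,   89.9618506 , -167.7634197 ]), 'force': array([ 0.25916427, -0.07013903, -0.05598036]), 'moment': array([ 0.05435105, -0.06038977,  0.04696705]), 'opening': 0.052584845091489064}
tool x [-7.e-04 -1.e-04 -1.e+00] y [ 0.1458 -0.9893  0.    ] z [-9.893e-01 -1.458e-01  7.000e-04]
offset before roll [66.2  1.2 -0.2] mm dist 0.0662
heading -171.62 roll 0.08 or -179.92
after roll: z [-0.99  -0.144  0.001] offset [66.2  1.2 -0.2]
top [[245.38518501 155.2854482 ]]
side [[276.38405601 151.17938186]]
```

View pics/side1.png

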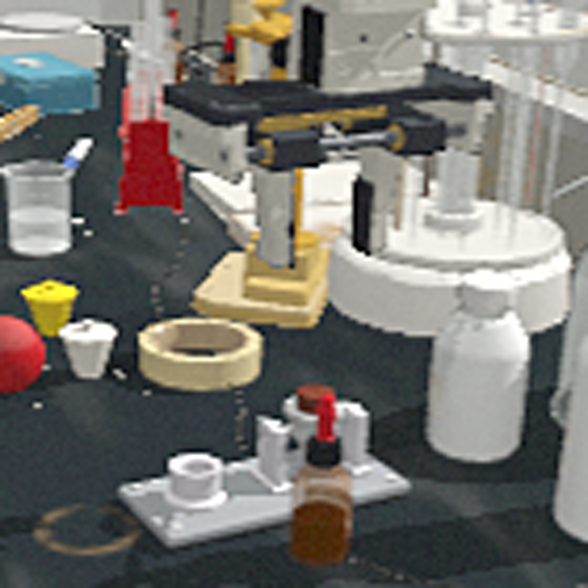

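View pics/top1.png

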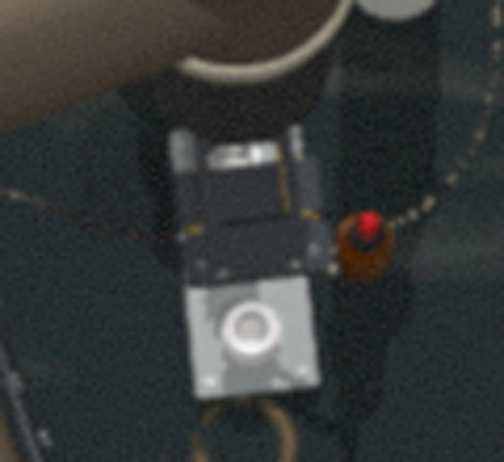

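```bash
python3 - <<'E'
from h import *
s=pickle.load(open("side1.pkl","rb"));f=s["frame"]
for p in ((.5763,.0447,.073),(.578,.0442,.062),(.4915,.0320,.037),(.4892,.2860,.034),(.5767,.0456,.1662)): print(p,proj(s,p))
c=f[172:215,235:300];img=cv2.resize(c,None,fx=12,fy=12,interpolation=cv2.INTER_CUBIC)
def ci(p,r,z,col):
    t=np.linspace(0,6.283,80);P=np.c_[p[0]+r*np.cos(t),p[1]+r*np.sin(t),0*t+z]
    q=(proj(s,P)-[235,172]+.5)*12-.5
    cv2.polylines(img,[q.astype(np.int32)],True,col,1)
ci((.5763,.0447),.0125,.073,(255,0,0));ci((.578,.0442),.0195,.062,(0,255,0));ci((.4915,.0322),.0165,.037,(0,255,0))
cv2.imwrite("pics/side1o.png",img)
f=s["frame"][155:190,185:260];cv2.imwrite("pics/sidec.png",cv2.resize(f,None,fx=8,fy=8,interpolation=cv2.INTER_CUBIC))
E
```

```text
(0.5763, 0.0447, 0.073) [[274.71625437 183.55069306]]
(0.578, 0.0442, 0.062) [[275.16147411 187.18440741]]
(0.4915, 0.032, 0.037) [[247.0562405  201.26946591]]
(0.4892, 0.286, 0.034) [[221.08868368 169.78770181]]
(0.5767, 0.0456, 0.1662) [[276.39179635 151.19262582]]
```

View pics/side1o.png

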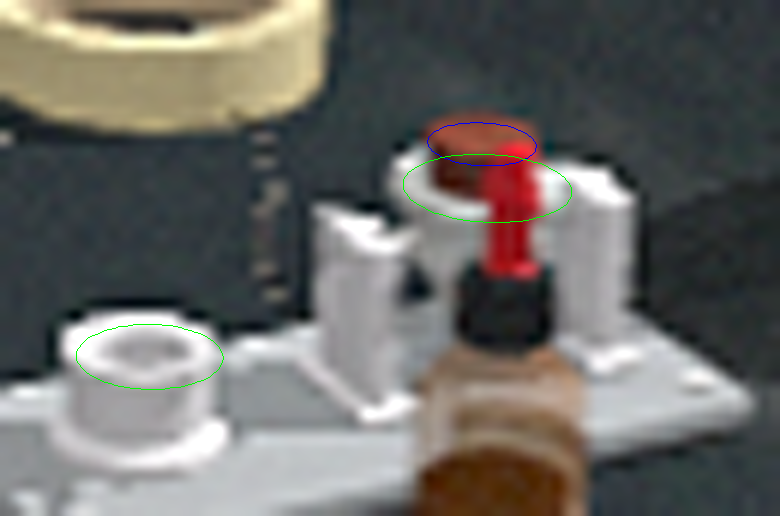

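Call:
servo_tool(motion=[{"offset": [0.04,0.001,0],"roll": 0,"claw": 0.2},{"offset": [0.036,0,0],"roll": 0,"claw": 0.2},{"offset": [0,0,0],"roll": 0,"claw": 0.2},{"offset": [0,0,0],"roll": 0,"claw": 0.2}])

```text
clock: 3.08
tool_pos: [0.5779, 0.0449, 0.0917]
orientation: [167.3, 89.9, -4.3]
force: [0.8, 0.1, -0.1]
opening: 0.0528
```

```bash
python3 - <<'E'
from h import *
from plant import ctrl
o=ctrl.get_obs();print(o["clock"],o["tool_pos"],o["orientation"],o["opening"])
s=ctrl.snapshot("side");pickle.dump(s,open("side2.pkl","wb"));f=s["frame"]
x0,y0=235,150
img=cv2.resize(f[y0:y0+50,x0:x0+65],None,fx=12,fy=12,interpolation=cv2.INTER_CUBIC)
R=toolR(o);T=o["tool_pos"]
def dot(p,col): 
    q=((proj(s,p)[0]-[x0,y0]+.5)*12-.5).astype(int);cv2.circle(img,tuple(q),3,col,-1)
h=o["opening"]/2
dot(T,(0,255,0))
for sg in(-1,1): 
  for w in (-.0095,.0095): dot(T+sg*h*R[:,2]+w*R[:,1],(255,0,255))
cv2.imwrite("pics/side2.png",img)
E
```

```text
3.075 [0.57794171 0.04487142 0.0917454 ] [167.29038482  89.93377823  -4.2845231 ] 0.05280998457919604
```

View pics/side2.png

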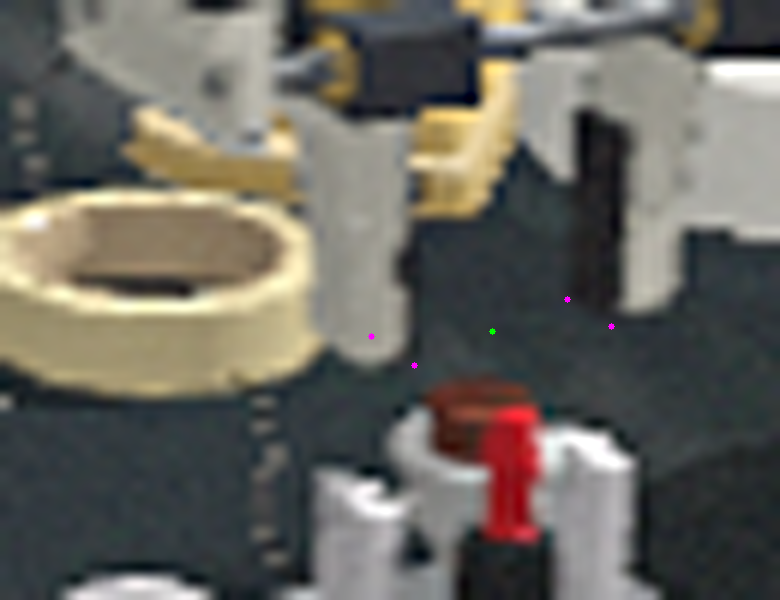

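Call:
servo_tool(motion=[{"offset": [0.0135,0,0.001],"roll": 0,"claw": 0.2},{"offset": [0.0135,0,0],"roll": 0,"claw": 0.2},{"offset": [0,0,0],"roll": 0,"claw": 0.2},{"offset": [0,0,0],"roll": 0,"claw": -0.2},{"offset": [0,0,0],"roll": 0,"claw": -0.4},{"offset": [0,0,0],"roll": 0,"claw": -0.6},{"offset": [0,0,0],"roll": 0,"claw": -0.8},{"offset": [0,0,0],"roll": 0,"claw": -0.8},{"offset": [0,0,0],"roll": 0,"claw": -0.8},{"offset": [0,0,0],"roll": 0,"claw": -0.8}])

```text
clock: 4.38
tool_pos: [0.5763, 0.0446, 0.0638]
orientation: [-179.8, 90.0, 8.5]
force: [-0.1, -0.4, 2.3]
opening: 0.0224
```

```bash
cat > look.py <<'E'
import sys
from h import *
from plant import ctrl
tag=sys.argv[1];x0,y0,w,hh,k=map(int,sys.argv[2:7]);n=sys.argv[7] if len(sys.argv)>7 else "side"
o=ctrl.get_obs();print(o["clock"],"pos",o["tool_pos"].round(4),"ori",o["orientation"].round(2),"F",o["force"].round(2),"M",o["moment"].round(3),"open",round(o["opening"],4))
s=ctrl.snapshot(n);pickle.dump(s,open(tag+".pkl","wb"))
cv2.imwrite(f"pics/{tag}.png",cv2.resize(s["frame"][y0:y0+hh,x0:x0+w],None,fx=k,fy=k,interpolation=cv2.INTER_CUBIC))
E
python3 look.py g1 235 150 65 50 12
```

```text
4.375 pos [0.5763 0.0446 0.0638] ori [-179.78   89.98    8.54] F [-0.1  -0.41  2.32] M [ 0.096 -0.123  0.001] open 0.0224
```

View pics/g1.png

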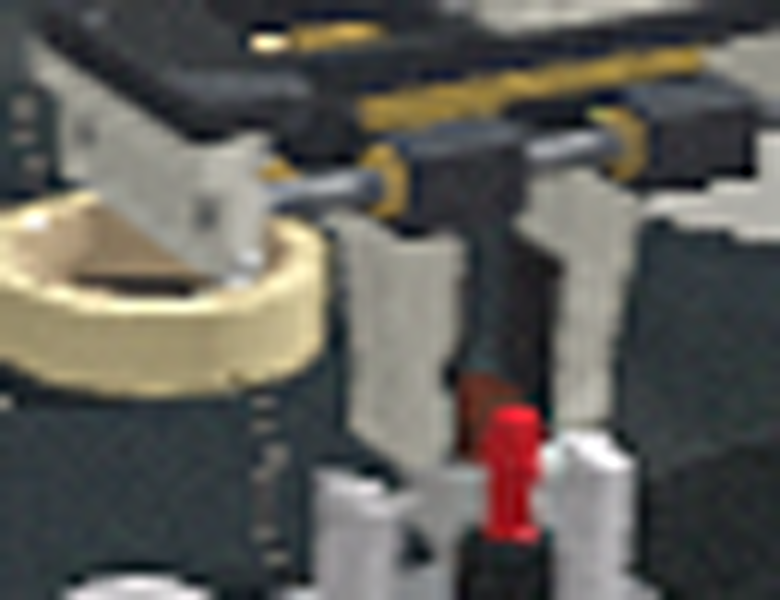

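Call:
servo_tool(motion=[{"offset": [-0.01,0,0],"roll": 0,"claw": -0.8},{"offset": [-0.018,0,0],"roll": 0,"claw": -0.8},{"offset": [-0.018,0,0],"roll": 0,"claw": -0.8},{"offset": [0,0,0.02],"roll": 0,"claw": -0.8},{"offset": [0,0,0.022],"roll": 0,"claw": -0.8},{"offset": [0,0,0.022],"roll": 0,"claw": -0.8},{"offset": [0,0,0.0217],"roll": 0,"claw": -0.8},{"offset": [0,0,0],"roll": 0,"claw": -0.8},{"offset": [0.018,0,0],"roll": 0,"claw": -0.8},{"offset": [0.018,0,0],"roll": 0,"claw": -0.8},{"offset": [0,0,0],"roll": 0,"claw": -0.8},{"offset": [0,0,0],"roll": 0,"claw": -0.8}])

```text
clock: 5.92
tool_pos: [0.492, 0.0323, 0.0742]
orientation: [171.3, 90.0, -0.4]
force: [0.8, -0.3, -0.2]
opening: 0.0222
```

```bash
python3 look.py g2 220 150 65 50 12
```

```text
5.925 pos [0.492  0.0323 0.0742] ori [171.25  89.97  -0.42] F [ 0.83 -0.25 -0.16] M [ 0.119 -0.007  0.016] open 0.0222
```

View pics/g2.png

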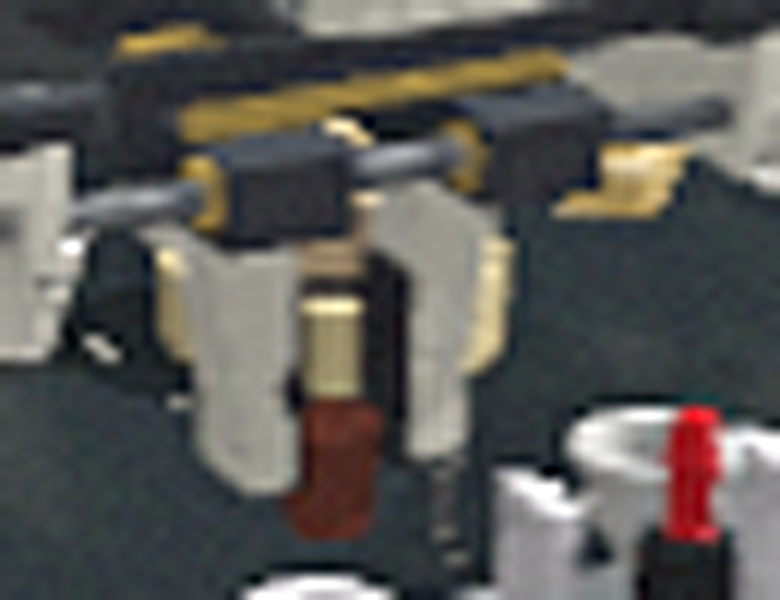

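Call:
servo_tool(motion=[{"offset": [0,0,0.0015],"roll": 0,"claw": -0.8},{"offset": [0.01,0,0],"roll": 0,"claw": -0.8},{"offset": [0.01,0,0],"roll": 0,"claw": -0.8},{"offset": [0,0,0],"roll": 0,"claw": -0.8}])

```text
clock: 6.48
tool_pos: [0.489, 0.0316, 0.0524]
orientation: [14.9, 89.9, -156.8]
force: [-0.2, -0.4, -0.5]
opening: 0.0226
```

```bash
python3 look.py g3 220 150 65 70 11
```

```text
6.475 pos [0.489  0.0316 0.0524] ori [  14.86   89.87 -156.83] F [-0.17 -0.4  -0.48] M [ 0.078 -0.059 -0.093] open 0.0226
```

View pics/g3.png

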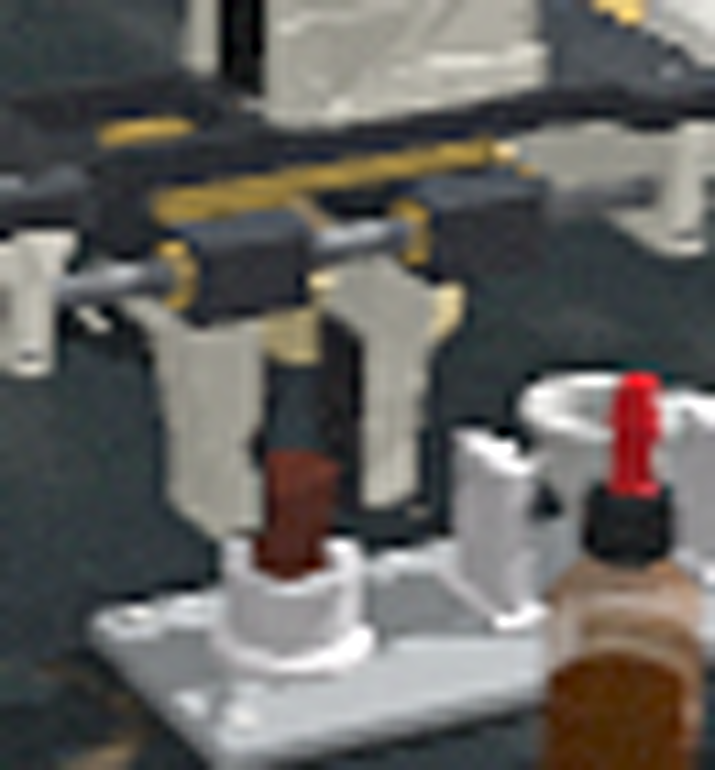

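Call:
servo_tool(motion=[{"offset": [0.003,0,0],"roll": 0,"claw": -0.8},{"offset": [0.003,0,0],"roll": 0,"claw": -0.8},{"offset": [0,0,0],"roll": 0,"claw": -0.8}])

```text
clock: 6.9
tool_pos: [0.4899, 0.032, 0.0474]
orientation: [-141.4, 90.0, 47.0]
force: [0.1, 0.0, -0.3]
opening: 0.022
```

Call:
servo_tool(motion=[{"offset": [0.003,0,0],"roll": 0,"claw": -0.8},{"offset": [0,0,0],"roll": 0,"claw": -0.8}])

```text
clock: 7.15
tool_pos: [0.4901, 0.0321, 0.0445]
orientation: [-161.8, 90.0, 26.5]
force: [1.2, 1.3, -0.0]
opening: 0.022
```

Call:
servo_tool(motion=[{"offset": [0.003,0,0],"roll": 0,"claw": -0.8},{"offset": [0,0,0],"roll": 0,"claw": -0.8}])

```text
clock: 7.4
tool_pos: [0.4904, 0.0323, 0.0416]
orientation: [-164.5, 89.9, 23.9]
force: [1.9, 2.2, -1.0]
opening: 0.0225
```

```bash
python3 look.py g4 220 150 65 70 11
```

```text
7.4 pos [0.4904 0.0323 0.0416] ori [-164.47   89.93   23.86] F [ 1.95  2.22 -0.96] M [ 0.881 -0.92  -0.012] open 0.0225
```

View pics/g4.png

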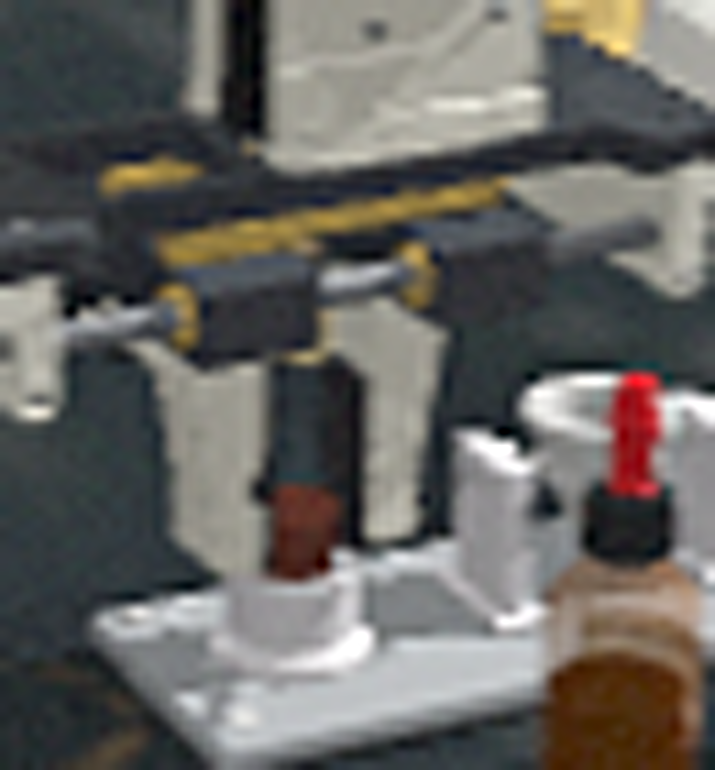

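Call:
servo_tool(motion=[{"offset": [0,-0.001,-0.0007],"roll": 0,"claw": -0.8},{"offset": [0.002,0,0],"roll": 0,"claw": -0.8},{"offset": [0,0,0],"roll": 0,"claw": -0.8}])

```text
clock: 7.82
tool_pos: [0.4905, 0.0331, 0.0395]
orientation: [172.2, 90.0, 0.5]
force: [2.4, 1.7, 0.1]
opening: 0.0222
```

Call:
servo_tool(motion=[{"offset": [0.002,0,0],"roll": 0,"claw": -0.8},{"offset": [0,0,0],"roll": 0,"claw": -0.8}])

```text
clock: 8.07
tool_pos: [0.4908, 0.0331, 0.038]
orientation: [173.8, 90.0, 2.1]
force: [0.7, 0.5, 7.3]
opening: 0.0218
```

Call:
servo_tool(motion=[{"offset": [-0.001,0,0],"roll": 0,"claw": -0.3},{"offset": [0,0,0],"roll": 0,"claw": -0.15},{"offset": [0,0,0],"roll": 0,"claw": -0.15},{"offset": [-0.01,0,0],"roll": 0,"claw": -0.15},{"offset": [-0.01,0,0],"roll": 0,"claw": -0.15},{"offset": [0,0,0],"roll": 0,"claw": -1},{"offset": [0,0,0],"roll": 0,"claw": -1},{"offset": [0,0,0],"roll": 0,"claw": -1}])

```text
clock: 9.07
tool_pos: [0.4902, 0.033, 0.0584]
orientation: [9.4, 90.0, -162.3]
force: [0.3, 0.0, 0.5]
opening: 0.0129
```

```bash
python3 look.py g5 220 150 65 70 11
```

```text
9.075 pos [0.4902 0.033  0.0584] ori [   9.36   89.98 -162.32] F [0.26 0.05 0.48] M [ 0.091 -0.035 -0.009] open 0.0129
```

View pics/g5.png

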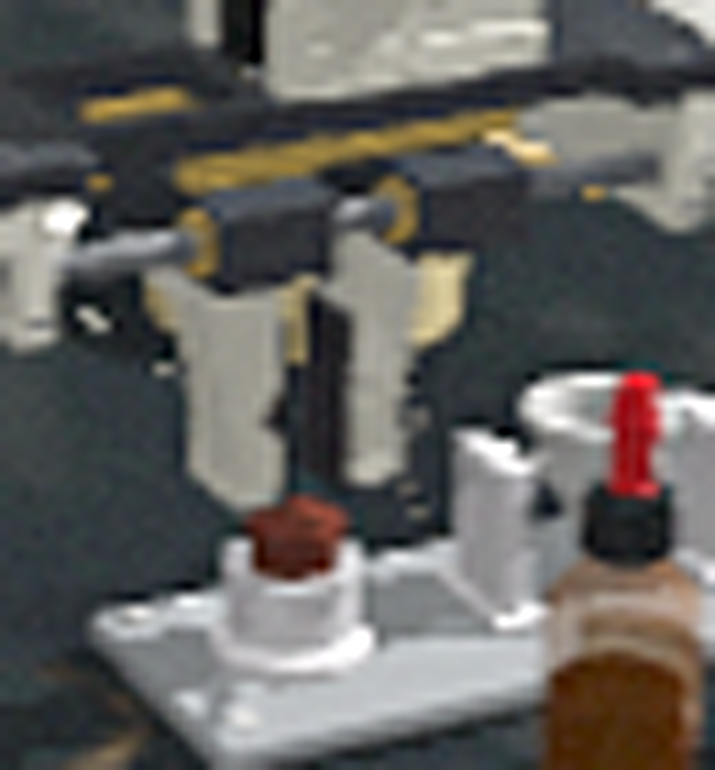

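Call:
servo_tool(motion=[{"offset": [0.006,0,0],"roll": 0,"claw": -1},{"offset": [0.003,0,0],"roll": 0,"claw": -1},{"offset": [0,0,0],"roll": 0,"claw": -1}])

```text
clock: 9.5
tool_pos: [0.4901, 0.0329, 0.0491]
orientation: [17.1, 89.9, -154.6]
force: [0.1, 0.5, -0.7]
opening: 0.0008
```

Call:
servo_tool(motion=[{"offset": [0.002,0,0],"roll": 0,"claw": -1},{"offset": [0,0,0],"roll": 0,"claw": -1}])

```text
clock: 9.75
tool_pos: [0.4907, 0.033, 0.0481]
orientation: [163.8, 90.0, -7.9]
force: [-0.8, -0.3, 6.5]
opening: 0.0001
```

Call:
servo_tool(motion=[{"offset": [0.0015,0,0],"roll": 0,"claw": -1},{"offset": [0,0,0],"roll": 0,"claw": -1}])

```text
clock: 10.0
tool_pos: [0.491, 0.033, 0.048]
orientation: [164.9, 89.9, -6.7]
force: [-6.8, -1.7, 23.2]
opening: 0.0004
```

```bash
python3 - <<'E'
from h import *
from plant import ctrl
s=pickle.load(open("top0.pkl","rb"))
f=cv2.cvtColor(s["frame"],cv2.COLOR_BGR2HSV);H,S,V=cv2.split(f)
roi=np.zeros(H.shape,np.uint8);roi[143:188,140:186]=1
m=((H>15)&(H<32)&(S>40)&(V>120)).astype(np.uint8)*roi
c=max(cv2.findContours(m,cv2.RETR_EXTERNAL,cv2.CHAIN_APPROX_NONE)[0],key=cv2.contourArea)
Q=(plane(s,c[:,0].astype(float),.025)[:,:2]*1000).astype(np.float32)
print("tape",cv2.fitEllipse(Q))
o=ctrl.get_obs();print(o["joint_pos"].round(1));plan(o,[.4892,.2860,.12],95)
E
```

```text
tape ((577.8876342773438, 272.9955749511719), (97.92874908447266, 99.36426544189453), 136.25418090820312)
[ 26.8  14.8 -35.1   0.1 -40.  -18.5]
tool x [ 1.5e-03 -2.0e-04 -1.0e+00] y [ 1.457e-01 -9.893e-01  4.000e-04] z [-0.9893 -0.1457 -0.0014]
offset before roll [ -72.1 -250.5  -35.2] mm dist 0.263
heading -171.62 roll -86.62 or 93.38
after roll: z [ 0.087 -0.996  0.   ] offset [ -72.1   20.4 -252.2]
```

Call:
servo_tool(motion=[{"offset": [-0.03,0,0],"roll": 0,"claw": -1},{"offset": [-0.042,0,0],"roll": 0,"claw": -1}])

```text
clock: 10.25
tool_pos: [0.4896, 0.0327, 0.1182]
orientation: [16.0, 89.9, -155.7]
force: [0.6, 0.1, 0.5]
opening: 0.0007
```

Call:
servo_tool(motion=[{"offset": [0,-0.05,-0.007],"roll": 0,"claw": -1},{"offset": [0,-0.05,-0.007],"roll": 0,"claw": -1},{"offset": [0,-0.05,-0.007],"roll": 0,"claw": -1},{"offset": [0,-0.05,-0.007],"roll": 0,"claw": -1},{"offset": [0,-0.0505,-0.0072],"roll": 0,"claw": -1}])

```text
clock: 10.88
tool_pos: [0.4888, 0.2877, 0.1182]
orientation: [-143.1, 90.0, 45.2]
force: [1.8, -0.1, -0.3]
opening: 0.0003
```

Call:
servo_tool(motion=[{"offset": [0,0,0],"roll": -10.2,"claw": 0.3},{"offset": [0,0,0],"roll": -10.2,"claw": 0.6},{"offset": [0,0,0],"roll": -10.2,"claw": 0.6},{"offset": [0,0,0],"roll": -10.2,"claw": 0.6},{"offset": [0,0,0],"roll": -10.2,"claw": 0.6},{"offset": [0,0,0],"roll": -10.2,"claw": 0.6},{"offset": [0,0,0],"roll": -10.2,"claw": 0.6},{"offset": [0,0,0],"roll": -10.2,"claw": 0.6},{"offset": [0,0,0],"roll": 0,"claw": 0.6},{"offset": [0,0,0],"roll": 0,"claw": 0.6}])

```text
clock: 12.12
tool_pos: [0.489, 0.286, 0.118]
orientation: [-139.1, 90.0, 130.6]
force: [0.3, -0.7, -0.8]
opening: 0.0702
```

```bash
python3 look.py g6 180 120 75 80 9; python3 - <<'E'
from h import *
from plant import ctrl
o=ctrl.get_obs();print(o["joint_pos"].round(1));plan(o,[.4892,.2860,.019],90)
E
python3 look.py g6t 100 130 180 110 4 top
```

```text
12.125 pos [0.489 0.286 0.118] ori [-139.08   90.    130.61] F [ 0.26 -0.72 -0.84] M [-0.021  0.035 -0.002] open 0.0702
[ 50.1  15.9 -21.5  -0.  -52.6  39.6]
tool x [-0. -0. -1.] y [ 1.     -0.0047 -0.    ] z [-0.0047 -1.      0.    ]
offset before roll [99.   0.3 -0. ] mm dist 0.099
heading -90.27 roll -0.27 or 179.73
after roll: z [-0. -1.  0.] offset [99.   0.3 -0. ]
12.175 pos [0.4889 0.286  0.118 ] ori [ -45.24   90.   -135.51] F [-0.83 -0.84 -0.01] M [-0.016  0.007  0.005] open 0.07
```

View pics/g6.png

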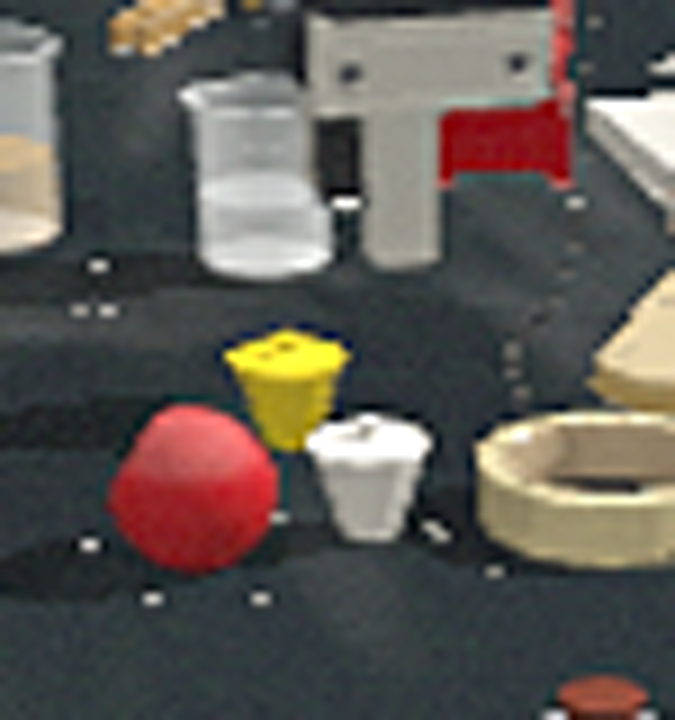

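View pics/g6t.png

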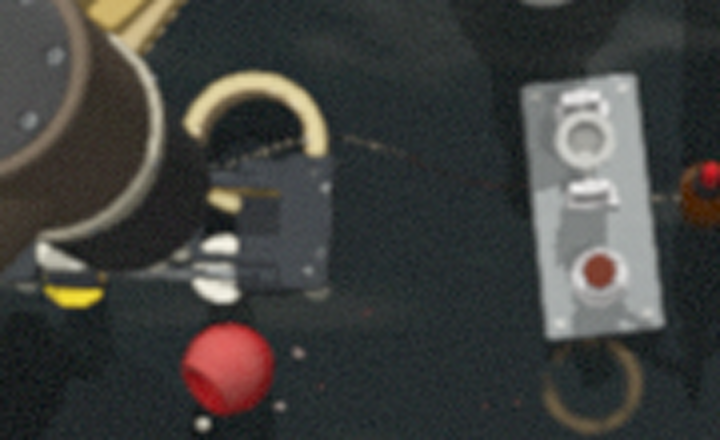

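Call:
servo_tool(motion=[{"offset": [0.04,0,0],"roll": 0,"claw": 0.6},{"offset": [0.039,0,0],"roll": 0,"claw": 0.6},{"offset": [0.02,0,0],"roll": 0,"claw": 0.6},{"offset": [0,0,0],"roll": 0,"claw": 0.3},{"offset": [0,0,0],"roll": 0,"claw": 0.1},{"offset": [0,0,0],"roll": 0,"claw": 0},{"offset": [0,0,0],"roll": 0,"claw": -0.1},{"offset": [0,0,0],"roll": 0,"claw": -0.3},{"offset": [0,0,0],"roll": 0,"claw": -0.3},{"offset": [0,0,0],"roll": 0,"claw": -0.3}])

```text
clock: 13.48
tool_pos: [0.4895, 0.2866, 0.0198]
orientation: [129.6, 89.9, 39.5]
force: [-0.1, 0.6, 6.6]
opening: 0.0383
```

```bash
python3 look.py g7 180 120 75 80 9
```

```text
13.475 pos [0.4895 0.2866 0.0198] ori [129.6   89.91  39.54] F [-0.15  0.61  6.64] M [0.193 0.109 0.002] open 0.0383
```

View pics/g7.png

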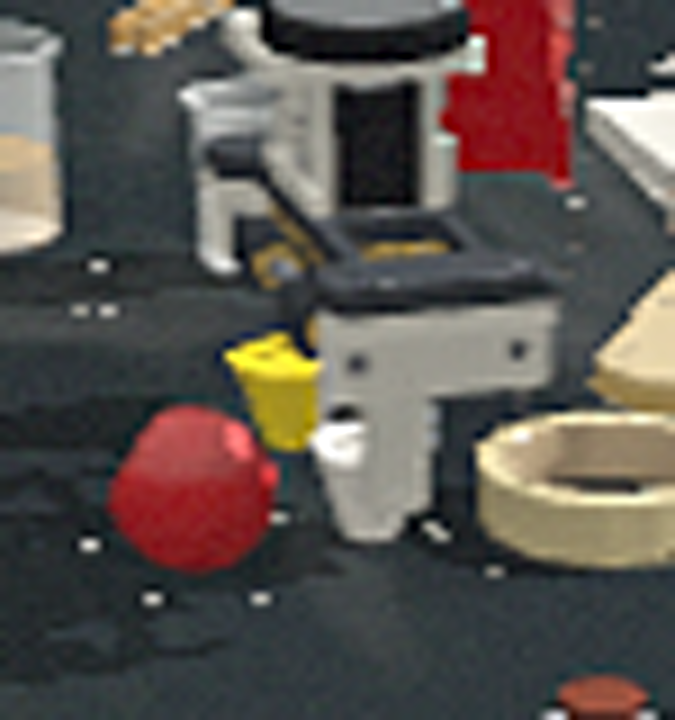

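Call:
servo_tool(motion=[{"offset": [-0.01,0,0],"roll": 0,"claw": -0.3},{"offset": [-0.03,0,0],"roll": 0,"claw": -0.3},{"offset": [-0.05,0,0],"roll": 0,"claw": -0.3},{"offset": [-0.03,0,0],"roll": 0,"claw": -0.3},{"offset": [0,0,0],"roll": 0,"claw": -0.3}])

```text
clock: 14.15
tool_pos: [0.4899, 0.2869, 0.1421]
orientation: [136.2, 89.7, 46.1]
force: [0.0, 0.3, -1.0]
opening: 0.0377
```

```bash
python3 look.py g8 190 90 75 80 9; python3 - <<'E'
from h import *
from plant import ctrl
s=pickle.load(open("g6t.pkl","rb"));f=s["frame"]
x0,y0=232,152
img=cv2.resize(f[y0:y0+60,x0:x0+40],None,fx=10,fy=10,interpolation=cv2.INTER_CUBIC)
def ci(p,r,z,col):
    t=np.linspace(0,6.283,80);P=np.c_[p[0]+r*np.cos(t),p[1]+r*np.sin(t),0*t+z]
    cv2.polylines(img,[((proj(s,P)-[x0,y0]+.5)*10-.5).astype(np.int32)],True,col,1)
ci((.577,.0446),.0195,.062,(0,255,0));ci((.577,.0446),.0135,.062,(0,255,255));ci((.4908,.0330),.0125,.048,(255,0,0));ci((.4908,.0330),.0165,.037,(0,255,0))
cv2.imwrite("pics/cup.png",img)
o=ctrl.get_obs();plan(o,[.577,.0446,.13],8.3)
E
```

```text
14.15 pos [0.4899 0.2869 0.1421] ori [136.17  89.72  46.1 ] F [ 0.01  0.29 -1.01] M [-0.04   0.056  0.028] open 0.0377
tool x [ 0.0011  0.0017 -1.    ] y [ 1.     -0.0016  0.0011] z [-0.0016 -1.     -0.0017]
offset before roll [  9.9  88.4 241.5] mm dist 0.2573
heading -90.09 roll 81.61 or -98.39
after roll: z [-0.99  -0.144 -0.001] offset [  9.9 251.8 -52.2]
```

View pics/g8.png

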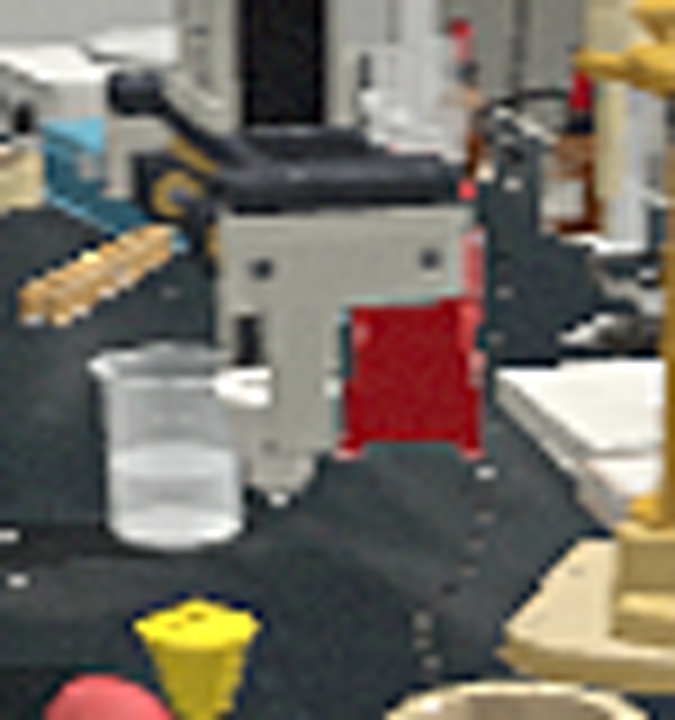

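View pics/cup.png

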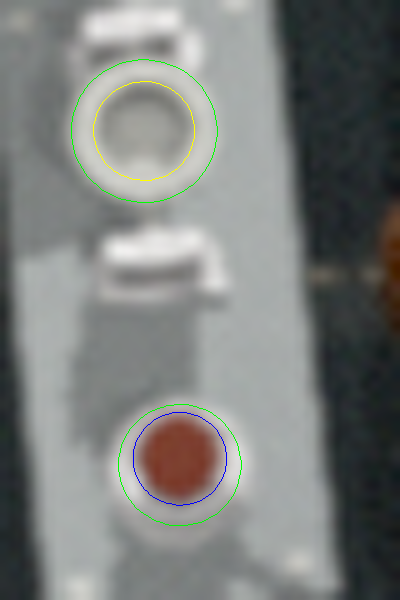

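Call:
servo_tool(motion=[{"offset": [0,0.007,0.02],"roll": 0,"claw": -0.3},{"offset": [0,0.0147,0.04],"roll": 0,"claw": -0.3},{"offset": [0,0.0147,0.04],"roll": 0,"claw": -0.3},{"offset": [0,0.0147,0.04],"roll": 0,"claw": -0.3},{"offset": [0,0.0147,0.04],"roll": 0,"claw": -0.3},{"offset": [0,0.0147,0.04],"roll": 0,"claw": -0.3},{"offset": [0,0.0079,0.0215],"roll": 0,"claw": -0.3},{"offset": [0,0,0],"roll": 0,"claw": -0.3}])

```text
clock: 15.2
tool_pos: [0.5763, 0.0417, 0.1375]
orientation: [-69.1, 89.8, -159.4]
force: [-0.4, 0.4, 0.0]
opening: 0.0378
```

Call:
servo_tool(motion=[{"offset": [0,0,0],"roll": 6,"claw": -0.3},{"offset": [0,0,0],"roll": 10.2,"claw": -0.3},{"offset": [0,0,0],"roll": 10.2,"claw": -0.3},{"offset": [0,0,0],"roll": 10.2,"claw": -0.3},{"offset": [0,0,0],"roll": 10.2,"claw": -0.3},{"offset": [0,0,0],"roll": 10.2,"claw": -0.3},{"offset": [0,0,0],"roll": 10.2,"claw": -0.3},{"offset": [0,0,0],"roll": 10.2,"claw": -0.3},{"offset": [0,0,0],"roll": 4.2,"claw": -0.3},{"offset": [0,0,0],"roll": 0,"claw": -0.3},{"offset": [0,0,0],"roll": 0,"claw": -0.3}])

```text
clock: 16.58
tool_pos: [0.5766, 0.0444, 0.1386]
orientation: [8.4, 89.9, -163.1]
force: [0.1, -0.3, -0.1]
opening: 0.0375
```

```bash
python3 look.py g9 235 130 65 70 10; python3 - <<'E'
from h import *
from plant import ctrl
o=ctrl.get_obs();plan(o,[.577,.0446,.0688],8.3)
E
```

```text
16.575 pos [0.5766 0.0444 0.1386] ori [   8.44   89.95 -163.12] F [ 0.1  -0.27 -0.1 ] M [ 0.059 -0.024 -0.042] open 0.0375
tool x [-6.e-04 -2.e-04 -1.e+00] y [ 1.462e-01 -9.892e-01  1.000e-04] z [-9.892e-01 -1.462e-01  6.000e-04]
offset before roll [70.  -0.2 -0.3] mm dist 0.07
heading -171.59 roll 0.11 or -179.89
after roll: z [-0.99  -0.144  0.001] offset [70.  -0.2 -0.3]
```

View pics/g9.png

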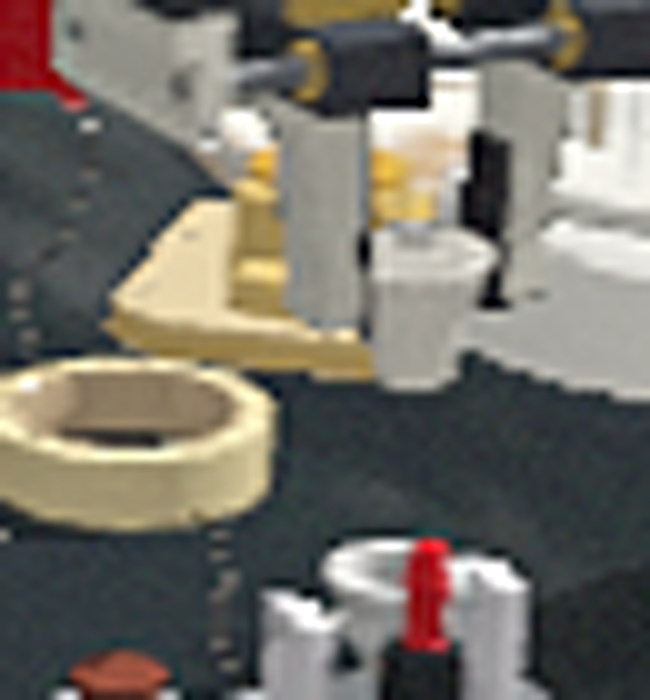

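Call:
servo_tool(motion=[{"offset": [0.025,0,0],"roll": 0,"claw": -0.3},{"offset": [0.025,0,0],"roll": 0,"claw": -0.3},{"offset": [0.006,0,0],"roll": 0,"claw": -0.3},{"offset": [0,0,0],"roll": 0,"claw": -0.3}])

```text
clock: 17.12
tool_pos: [0.5771, 0.0444, 0.0831]
orientation: [36.0, 90.0, -135.6]
force: [-0.3, -0.4, -0.2]
opening: 0.0376
```

```bash
python3 look.py g10 245 150 60 60 12
```

```text
17.125 pos [0.5771 0.0444 0.0831] ori [  36.03   89.97 -135.61] F [-0.32 -0.36 -0.24] M [ 0.088 -0.089  0.05 ] open 0.0376
```

View pics/g10.png

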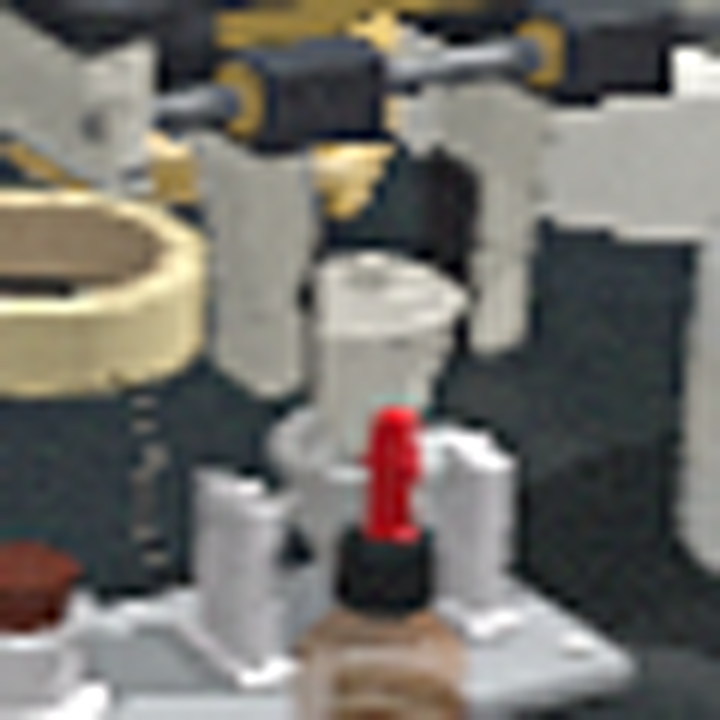

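Call:
servo_tool(motion=[{"offset": [0.004,0,0],"roll": 0,"claw": -0.3},{"offset": [0.004,0,0],"roll": 0,"claw": -0.3},{"offset": [0,0,0],"roll": 0,"claw": -0.3}])

```text
clock: 17.55
tool_pos: [0.5768, 0.0443, 0.0749]
orientation: [-1.8, 90.0, -173.5]
force: [-0.4, 0.7, -0.6]
opening: 0.0377
```

Call:
servo_tool(motion=[{"offset": [0.003,0,0],"roll": 0,"claw": -0.3},{"offset": [0,0,0],"roll": 0,"claw": -0.3}])

```text
clock: 17.8
tool_pos: [0.5769, 0.0444, 0.0719]
orientation: [-0.8, 90.0, -172.5]
force: [-0.1, 1.1, -0.9]
opening: 0.0379
```

Call:
servo_tool(motion=[{"offset": [0.002,0,0],"roll": 0,"claw": -0.3},{"offset": [0,0,0],"roll": 0,"claw": -0.3}])

```text
clock: 18.05
tool_pos: [0.5769, 0.0444, 0.07]
orientation: [-25.7, 90.0, 162.6]
force: [-0.8, 0.2, -0.0]
opening: 0.0377
```

Call:
servo_tool(motion=[{"offset": [0.001,0,0],"roll": 0,"claw": -0.3},{"offset": [0,0,0],"roll": 0,"claw": -0.3}])

```text
clock: 18.3
tool_pos: [0.577, 0.0443, 0.0694]
orientation: [137.8, 90.0, -33.8]
force: [-2.6, 0.3, 4.6]
opening: 0.0376
```

Call:
servo_tool(motion=[{"offset": [0.001,0,0],"roll": 0,"claw": -0.3},{"offset": [0,0,0],"roll": 0,"claw": -0.3}])

```text
clock: 18.55
tool_pos: [0.5771, 0.0442, 0.0689]
orientation: [142.7, 90.0, -29.0]
force: [-3.9, 0.7, 8.6]
opening: 0.0376
```

```bash
python3 look.py g11 245 150 60 60 12
```

```text
18.55 pos [0.5771 0.0442 0.0689] ori [142.68  89.97 -28.99] F [-3.92  0.68  8.56] M [0.208 1.487 0.019] open 0.0376
```

View pics/g11.png

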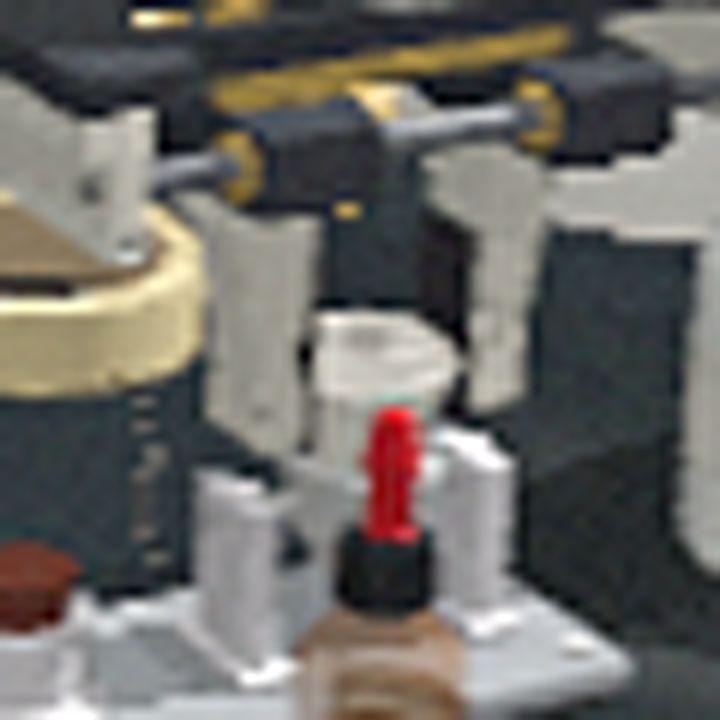

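Call:
servo_tool(motion=[{"offset": [0,0,0],"roll": 0,"claw": 0},{"offset": [0,0,0],"roll": 0,"claw": 0.3},{"offset": [0,0,0],"roll": 0,"claw": 0.3},{"offset": [0,0,0],"roll": 0,"claw": 0.3}])

```text
clock: 19.1
tool_pos: [0.577, 0.0444, 0.0679]
orientation: [12.9, 90.0, -158.8]
force: [0.4, 0.0, 0.8]
opening: 0.0567
```

```bash
python3 look.py g12 245 150 60 60 12;python3 - <<'E'
from h import *
s=pickle.load(open("g12.pkl","rb"));x0,y0=245,150
img=cv2.imread("pics/g12.png")
def ci(p,r,z,col):
    t=np.linspace(0,6.283,80);P=np.c_[p[0]+r*np.cos(t),p[1]+r*np.sin(t),0*t+z]
    cv2.polylines(img,[((proj(s,P)+[-.3,-.8]-[x0,y0]+.5)*12-.5).astype(np.int32)],True,col,1)
ci((.577,.0446),.0205,.083,(0,255,0));ci((.577,.0446),.0195,.062,(255,0,255))
cv2.imwrite("pics/g12o.png",img)
E
```

```text
19.1 pos [0.577  0.0444 0.0679] ori [  12.9    89.99 -158.78] F [0.41 0.02 0.83] M [ 0.076 -0.079 -0.027] open 0.0567
```

View pics/g12o.png

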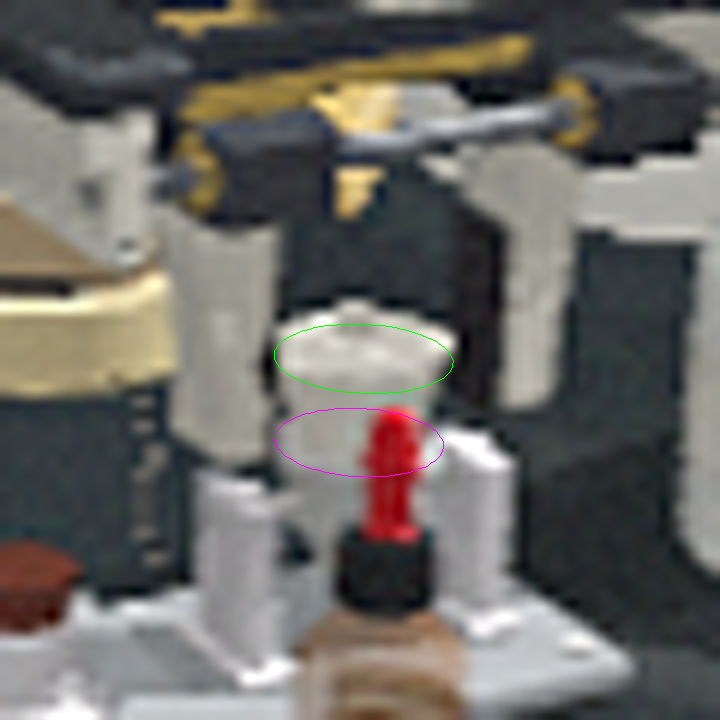

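```bash
python3 - <<'E'
from h import *
for tag,box in (("g12",(264,284,174,186)),("side0",(214,228,164,182)),("g10",(262,284,170,186))):
    s=pickle.load(open(tag+".pkl","rb"));P=cloud(s)
    f=cv2.cvtColor(s["frame"],cv2.COLOR_BGR2HSV)
    a,b,c,d=box
    print(tag)
    for v in range(c,d):
        q=P[v,a:b];m=(f[v,a:b,1]<50)&(f[v,a:b,2]>120)&((np.abs(q[:,1]-.045)<.03)|(tag=="side0"))
        if m.sum()>2: print(v,m.sum(),"x %.4f..%.4f"%(q[m,0].min(),q[m,0].max()),"y %.4f z %.4f"%tuple(np.median(q[m,1:],0)))
E
```

```text
g12
174 4 x 0.5357..0.5452 y 0.0286 z 0.1117
175 7 x 0.5360..0.5780 y 0.0284 z 0.1088
176 13 x 0.5355..0.5906 y 0.0453 z 0.0957
177 16 x 0.5371..0.5922 y 0.0476 z 0.0901
178 18 x 0.5367..0.6006 y 0.0432 z 0.0900
179 18 x 0.5364..0.6022 y 0.0363 z 0.0898
180 15 x 0.5364..0.5859 y 0.0331 z 0.0890
181 16 x 0.5370..0.5857 y 0.0308 z 0.0876
182 16 x 0.5366..0.5883 y 0.0316 z 0.0841
183 14 x 0.5372..0.5835 y 0.0303 z 0.0813
184 10 x 0.5375..0.5701 y 0.0314 z 0.0784
185 10 x 0.5368..0.5690 y 0.0362 z 0.0737
side0
166 4 x 0.4835..0.5240 y 0.2899 z 0.0464
167 12 x 0.4738..0.5343 y 0.2974 z 0.0393
168 14 x 0.4677..0.5344 y 0.2870 z 0.0400
169 14 x 0.4650..0.5327 y 0.2798 z 0.0396
170 12 x 0.4663..0.5264 y 0.2725 z 0.0390
171 12 x 0.4671..0.5231 y 0.2719 z 0.0360
172 11 x 0.4700..0.5221 y 0.2727 z 0.0315
173 10 x 0.4699..0.5153 y 0.2727 z 0.0278
174 10 x 0.4711..0.5119 y 0.2730 z 0.0242
175 9 x 0.4734..0.5106 y 0.2762 z 0.0201
176 8 x 0.4731..0.5044 y 0.2763 z 0.0162
177 8 x 0.4749..0.5021 y 0.2775 z 0.0124
178 8 x 0.4766..0.5087 y 0.2799 z 0.0078
179 5 x 0.4798..0.4939 y 0.2797 z 0.0040
g10
170 9 x 0.5357..0.5532 y 0.0291 z 0.1217
171 13 x 0.5366..0.5791 y 0.0331 z 0.1184
172 19 x 0.5367..0.5925 y 0.0419 z 0.1094
173 20 x 0.5380..0.5940 y 0.0416 z 0.1052
174 21 x 0.5388..0.5957 y 0.0373 z 0.1043
175 19 x 0.5398..0.5965 y 0.0337 z 0.1031
176 19 x 0.5406..0.5943 y 0.0313 z 0.1021
177 18 x 0.5409..0.5859 y 0.0274 z 0.1013
178 19 x 0.5400..0.5939 y 0.0279 z 0.0971
179 18 x 0.5405..0.5925 y 0.0291 z 0.0944
180 17 x 0.5403..0.5861 y 0.0297 z 0.0913
181 13 x 0.5416..0.5817 y 0.0278 z 0.0884
182 12 x 0.5430..0.5825 y 0.0309 z 0.0842
183 9 x 0.5627..0.5852 y 0.0334 z 0.0795
184 6 x 0.5628..0.5712 y 0.0372 z 0.0762
185 7 x 0.5627..0.5696 y 0.0439 z 0.0704
```

Call:
servo_tool(motion=[{"offset": [0,0,0],"roll": 0,"claw": 0.1},{"offset": [0,0,0],"roll": 0,"claw": 0},{"offset": [0,0,0],"roll": 0,"claw": -0.1},{"offset": [0,0,0],"roll": 0,"claw": -0.3},{"offset": [0,0,0],"roll": 0,"claw": -0.3},{"offset": [0,0,0],"roll": 0,"claw": -0.3}])

```text
clock: 19.9
tool_pos: [0.5772, 0.0444, 0.0681]
orientation: [-170.6, 90.0, 17.8]
force: [1.5, 0.2, -1.0]
opening: 0.0379
```

Call:
servo_tool(motion=[{"offset": [0.0001,-0.0022,0],"roll": 0,"claw": -0.3},{"offset": [0.0002,-0.0021,0],"roll": 0,"claw": -0.3},{"offset": [0,0,0],"roll": 0,"claw": -0.3}])

```text
clock: 20.27
tool_pos: [0.5765, 0.0485, 0.0679]
orientation: [114.9, 90.0, -56.8]
force: [1.8, -2.1, -0.2]
opening: 0.0379
```

Call:
servo_tool(motion=[{"offset": [0.0004,-0.0021,0],"roll": 0,"claw": -0.3},{"offset": [0,0,0],"roll": 0,"claw": -0.3}])

```text
clock: 20.52
tool_pos: [0.5761, 0.0507, 0.0674]
orientation: [99.0, 90.0, -72.7]
force: [2.0, -2.8, -0.3]
opening: 0.0379
```

Call:
servo_tool(motion=[{"offset": [0.0005,-0.0021,0],"roll": 0,"claw": -0.3},{"offset": [0,0,0],"roll": 0,"claw": -0.3}])

```text
clock: 20.78
tool_pos: [0.5758, 0.0528, 0.0669]
orientation: [83.2, 90.0, -88.4]
force: [0.9, -4.3, -0.1]
opening: 0.0377
```

```bash
python3 look.py g13 245 150 60 60 12
```

```text
20.775 pos [0.5758 0.0528 0.0669] ori [ 83.22  89.99 -88.45] F [ 0.86 -4.29 -0.08] M [-1.36  -0.685  0.021] open 0.0377
```

View pics/g13.png

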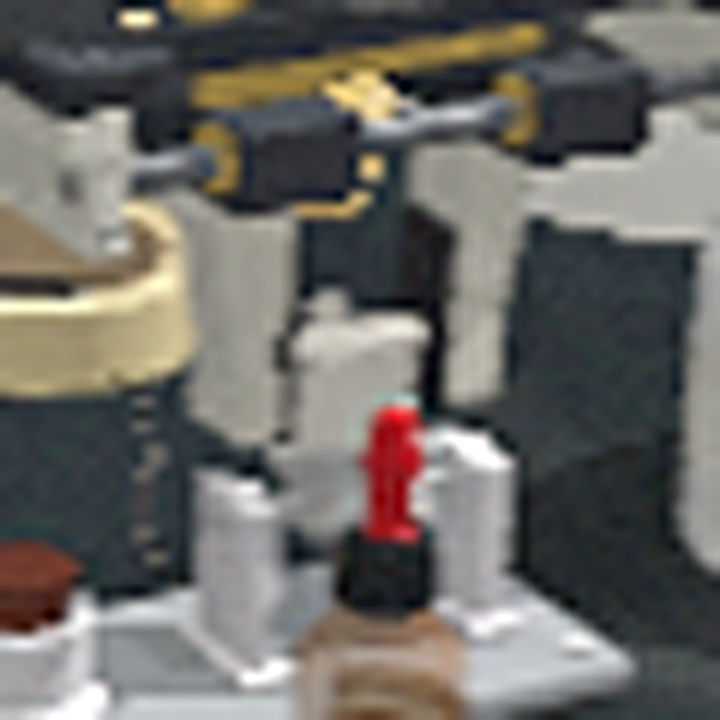

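```bash
python3 - <<'E'
from h import *
s=pickle.load(open("g13.pkl","rb"));x0,y0=245,150
img=cv2.imread("pics/g13.png");yaw=np.radians(8.3);e=np.array([np.cos(yaw),np.sin(yaw),0]);n=np.array([e[1],-e[0],0]);C=np.array([.577,.0446,.052])
def tr(l,th): # l: local (x along n, y along e, z) tilt toward -x by th
    x=l[:,0]*np.cos(th)-l[:,2]*np.sin(th);z=l[:,0]*np.sin(th)+l[:,2]*np.cos(th)
    return C+np.outer(x,n)+np.outer(l[:,1],e)+np.outer(z,[0,0,1])
t=np.linspace(0,6.283,80)
def ci(r,z,th,col):
    P=tr(np.c_[r*np.cos(t),r*np.sin(t),0*t+z],th)
    cv2.polylines(img,[((proj(s,P)+[-.3,-.8]-[x0,y0]+.5)*12-.5).astype(np.int32)],True,col,1)
for th,col in((11,(255,255,0)),(16,(0,255,0)),(20,(0,0,255))):
    ci(.0205,.031,np.radians(th),col);ci(.0195,.010,np.radians(th),col);ci(.003,.043,np.radians(th),col)
cv2.imwrite("pics/g13o.png",img)
E
```

```text
(no output)
```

View pics/g13o.png

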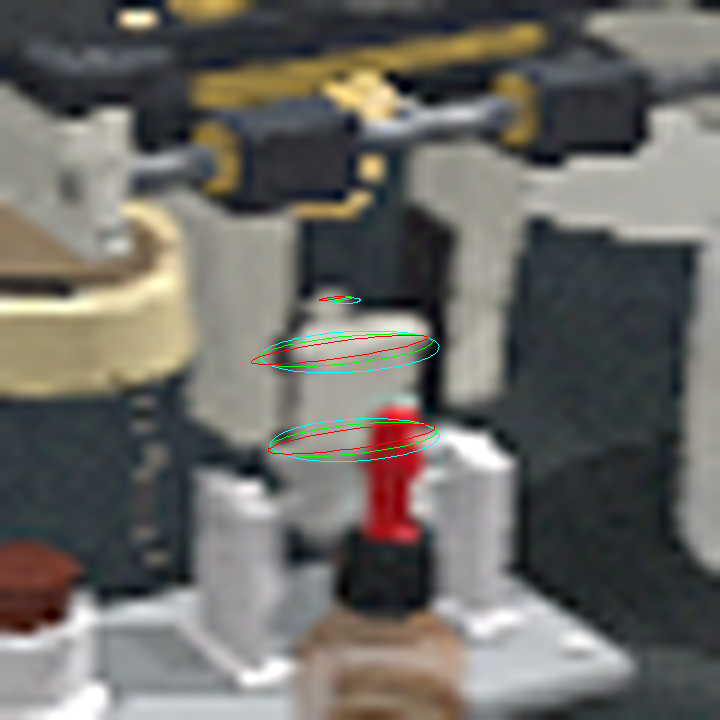

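Call:
servo_tool(motion=[{"offset": [0.0001,-0.0005,0],"roll": 0,"claw": -0.3},{"offset": [0,0,0],"roll": 0,"claw": -0.3},{"offset": [0,0,0],"roll": 0,"claw": -0.3}])

```text
clock: 21.2
tool_pos: [0.5757, 0.0533, 0.0668]
orientation: [26.8, 90.0, -144.9]
force: [1.5, -4.3, 1.6]
opening: 0.0379
```

```bash
python3 look.py g14t 215 140 65 70 9 top
```

```text
21.2 pos [0.5757 0.0533 0.0668] ori [  26.76   90.   -144.92] F [ 1.54 -4.28  1.64] M [-1.487 -0.566  0.08 ] open 0.0379
```

View pics/g14t.png

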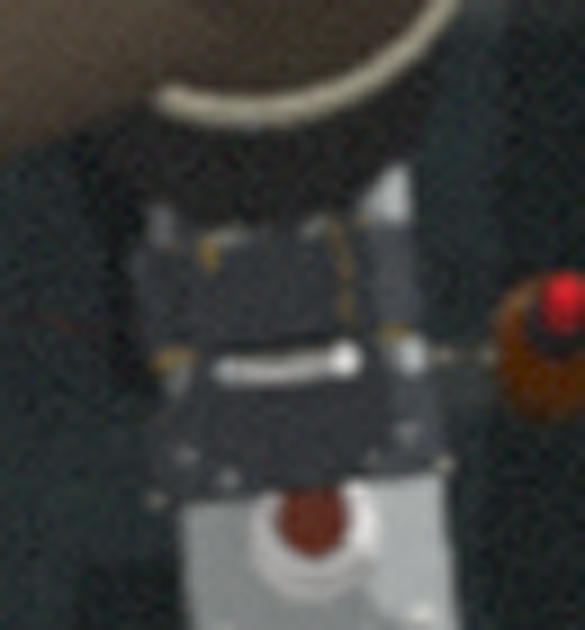

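Call:
servo_tool(motion=[{"offset": [-0.0001,0.0005,0],"roll": 0,"claw": -0.3},{"offset": [-0.0005,0.0021,0],"roll": 0,"claw": -0.3},{"offset": [-0.0004,0.0021,0],"roll": 0,"claw": -0.3},{"offset": [-0.0002,0.0021,0],"roll": 0,"claw": -0.3},{"offset": [-0.0001,0.0022,0],"roll": 0,"claw": -0.3},{"offset": [0,0,0],"roll": 0,"claw": -0.3}])

```text
clock: 22.0
tool_pos: [0.5771, 0.0446, 0.068]
orientation: [-113.7, 90.0, 74.6]
force: [-0.5, 1.8, -0.1]
opening: 0.0376
```

Call:
servo_tool(motion=[{"offset": [0,0,0],"roll": 0,"claw": -0.05},{"offset": [0,0,0],"roll": 0,"claw": 0.1},{"offset": [0,0,0],"roll": 0,"claw": 0.35},{"offset": [0,0,0],"roll": 0,"claw": 0.35},{"offset": [0,0,0],"roll": 0,"claw": 0.35}])

```text
clock: 22.62
tool_pos: [0.5769, 0.0443, 0.068]
orientation: [12.3, 90.0, -159.4]
force: [-0.7, -0.0, -0.1]
opening: 0.0587
```

```bash
python3 look.py g15 245 150 60 60 12
```

```text
22.625 pos [0.5769 0.0443 0.068 ] ori [  12.31   89.99 -159.38] F [-0.73 -0.03 -0.07] M [ 0.039 -0.058 -0.016] open 0.0587
```

View pics/g15.png

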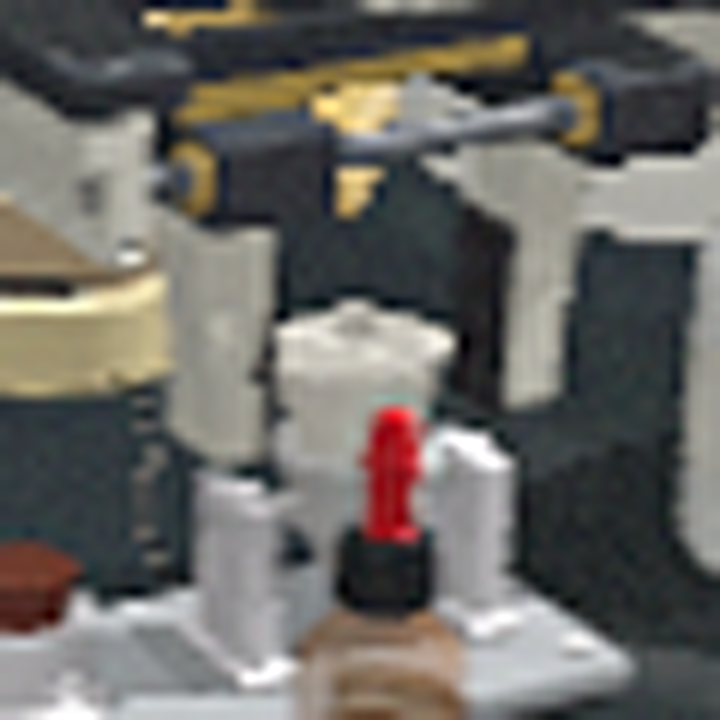

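Call:
servo_tool(motion=[{"offset": [-0.02,0,0],"roll": 0,"claw": 0.35},{"offset": [-0.04,0,0],"roll": 0,"claw": 0.35},{"offset": [-0.05,0,0],"roll": 0,"claw": 0.35},{"offset": [-0.02,-0.04,0],"roll": 0,"claw": 0.35},{"offset": [0,-0.055,0],"roll": 0,"claw": 0.35},{"offset": [0,-0.055,0],"roll": 0,"claw": 0.35},{"offset": [0,-0.055,0],"roll": 0,"claw": 0.35},{"offset": [0,0,0],"roll": 0,"claw": 0.35}])

```text
clock: 23.68
tool_pos: [0.5468, 0.2505, 0.1978]
orientation: [-119.7, 90.0, 68.8]
force: [-0.0, -0.8, -0.6]
opening: 0.0593
```

```bash
python3 look.py f1 180 145 120 90 6; python3 look.py f1t 100 140 190 110 4 top; python3 - <<'E'
from h import *
s=pickle.load(open("f1.pkl","rb"));x0,y0=180,145
img=cv2.imread("pics/f1.png")
def ci(p,r,z,col):
    t=np.linspace(0,6.283,80);P=np.c_[p[0]+r*np.cos(t),p[1]+r*np.sin(t),0*t+z]
    cv2.polylines(img,[((proj(s,P)+[-.3,-.8]-[x0,y0]+.5)*6-.5).astype(np.int32)],True,col,1)
cv2.imwrite("pics/f1o.png",img)
for tag in("f1t",):
    s=pickle.load(open(tag+".pkl","rb"));P=cloud(s)
    for lab,c,r in(("crucible",(.577,.0446),.012),("plug",(.4908,.033),.009)):
        m=np.hypot(P[...,0]-c[0],P[...,1]-c[1])<r;print(lab,np.percentile(P[m][:,2],[10,50,90]).round(4))
    f=cv2.cvtColor(s["frame"],cv2.COLOR_BGR2HSV);H,S,V=cv2.split(f)
    roi=np.zeros(H.shape,bool);roi[152:176,236:258]=1
    m=(S<40)&(V>195)&roi;v,u=np.nonzero(m);print("white centroid",plane(s,(u.mean(),v.mean()),.083),m.sum())
    m=np.zeros_like(roi);
s0=pickle.load(open("top0.pkl","rb"));d=cv2.absdiff(s0["frame"],s["frame"]).max(2)
E
```

```text
23.675 pos [0.5468 0.2505 0.1978] ori [-119.72   89.99   68.82] F [-0.02 -0.83 -0.56] M [-0.003 -0.056 -0.037] open 0.0593
23.725 pos [0.5468 0.2488 0.1977] ori [  27.75   89.97 -143.77] F [-0.86 -0.07  0.28] M [ 0.046 -0.049 -0.026] open 0.0591
crucible [0.0843 0.0881 0.0933]
plug [0.0439 0.047  0.0497]
white centroid [[0.58023563 0.04564872 0.083     ]] 236
```

View pics/f1.png

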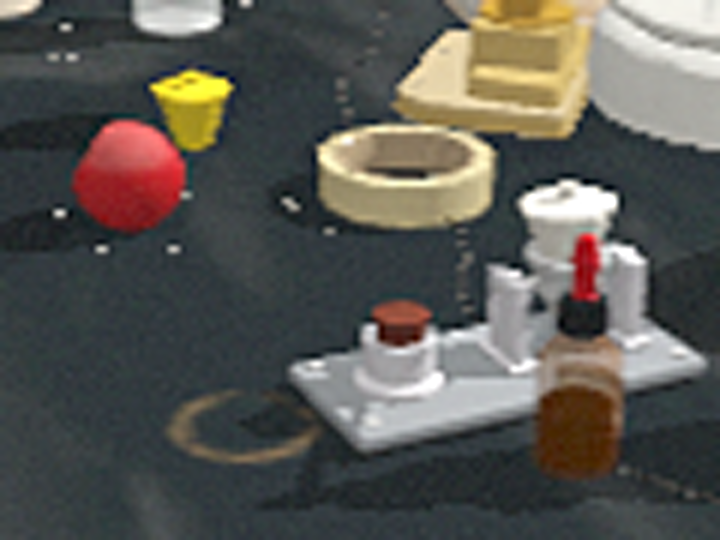

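View pics/f1t.png

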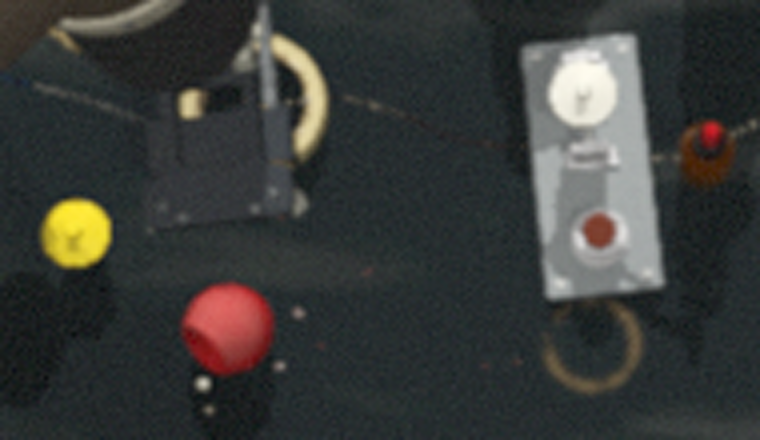

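```bash
python3 - <<'E'
from h import *
def st(tag,c,dz):
    s=pickle.load(open(tag+".pkl","rb"));P=cloud(s)
    for r in (.012,.016):
        m=np.hypot(P[...,0]-c[0],P[...,1]-c[1])<r;m&=P[...,2]>.02;print(tag,r,np.percentile(P[m][:,2]-dz,[10,25,50,75,90]).round(4),m.sum())
st("top0",(.4892,.286),0);st("f1t",(.577,.0446),.049);st("side0",(.487,.283),0);st("f1",(.576,.043),.049)
s=pickle.load(open("f1t.pkl","rb"));big=cv2.resize(s["frame"],None,fx=8,fy=8,interpolation=cv2.INTER_CUBIC)
hsv=cv2.cvtColor(big,cv2.COLOR_BGR2HSV);H,S,V=cv2.split(hsv)
img=big[150*8:180*8,230*8:262*8].copy()
def ci(p,r,z,col):
    t=np.linspace(0,6.283,80);P=np.c_[p[0]+r*np.cos(t),p[1]+r*np.sin(t),0*t+z]
    cv2.polylines(img,[((proj(s,P)-[230,150]+.5)*8-.5).astype(np.int32)],True,col,1)
ci((.577,.0446),.0205,.083,(0,0,255));ci((.577,.0446),.003,.095,(0,0,255))
cv2.imwrite("pics/f2.png",cv2.resize(img,None,fx=2.3,fy=2.3))
E
```

```text
top0 0.012 [0.0339 0.0354 0.0373 0.0405 0.0437] 62
top0 0.016 [0.0337 0.0349 0.0369 0.0397 0.0414] 110
f1t 0.012 [0.0356 0.037  0.0391 0.0413 0.0446] 63
f1t 0.016 [0.0353 0.0368 0.0385 0.0403 0.0426] 111
side0 0.012 [0.0241 0.035  0.0396 0.0416 0.0456] 31
side0 0.016 [0.0234 0.0277 0.0372 0.0401 0.0422] 66
f1 0.012 [0.0151 0.0239 0.0406 0.0417 0.0459] 44
f1 0.016 [0.0033 0.0139 0.0303 0.0405 0.0417] 121
```

View pics/f2.png

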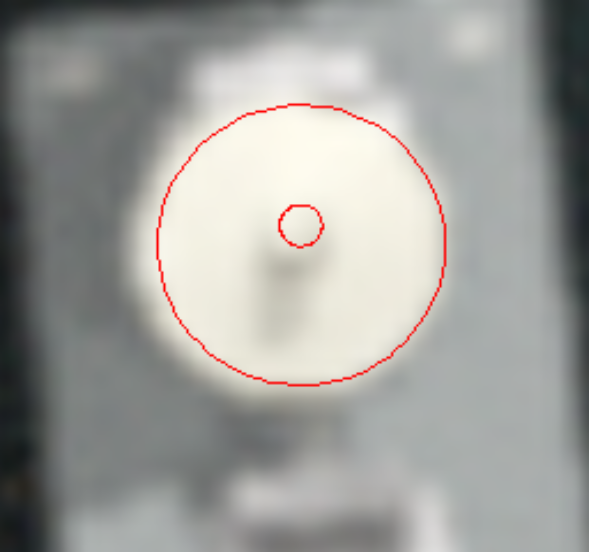

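```bash
python3 - <<'E'
from h import *
from plant import ctrl
o=ctrl.get_obs();plan(o,[.577,.0448,.105],8.3)
for tag in("top0","f1t","side0","f1"):
    s=pickle.load(open(tag+".pkl","rb"));P=cloud(s);f=cv2.cvtColor(s["frame"],cv2.COLOR_BGR2HSV)
    for lab,c,r in(("table by cup",(.60,.14),.025),("table by crucible",(.49,.235),.02)):
        m=np.hypot(P[...,0]-c[0],P[...,1]-c[1])<r;print(tag,lab,np.nanmedian(P[m][:,2]).round(4),m.sum())
E
```

```text
tool x [-5.e-04 -5.e-04 -1.e+00] y [ 1.461e-01 -9.893e-01  4.000e-04] z [-9.893e-01 -1.461e-01  5.000e-04]
offset before roll [ 9.29e+01  2.05e+02 -1.00e-01] mm dist 0.2251
heading -171.6 roll 0.1 or -179.9
after roll: z [-0.99  -0.144  0.001] offset [ 92.9 205.   -0.5]
top0 table by cup -0.0008 241
top0 table by crucible -0.0007 162
f1t table by cup -0.0006 242
f1t table by crucible 0.5327 1486
side0 table by cup 0.0023 8
side0 table by crucible 0.0019 49
f1 table by cup 0.0018 10
f1 table by crucible 0.4083 593
```

Call:
servo_tool(motion=[{"offset": [0,0.04,0],"roll": 0,"claw": -1},{"offset": [0,0.055,0],"roll": 0,"claw": -1},{"offset": [0,0.055,0],"roll": 0,"claw": -1},{"offset": [0,0.045,0],"roll": 0,"claw": -1},{"offset": [0.04,0.01,0],"roll": 0,"claw": -1},{"offset": [0.038,0,0],"roll": 0,"claw": -1},{"offset": [0.015,0,0],"roll": 0,"claw": -1},{"offset": [0,0,0],"roll": 0,"claw": -1}])

```text
clock: 24.78
tool_pos: [0.5767, 0.0436, 0.1047]
orientation: [22.7, 89.9, -149.0]
force: [0.4, 0.6, 0.5]
opening: 0.0002
```

Call:
servo_tool(motion=[{"offset": [0.005,0,0],"roll": 0,"claw": -1},{"offset": [0,0,0],"roll": 0,"claw": -1}])

```text
clock: 25.02
tool_pos: [0.5775, 0.0447, 0.1009]
orientation: [-168.0, 89.9, 20.4]
force: [-0.2, -0.3, -0.3]
opening: 0.0005
```

Call:
servo_tool(motion=[{"offset": [0.0025,0,0],"roll": 0,"claw": -1},{"offset": [0,0,0],"roll": 0,"claw": -1}])

```text
clock: 25.28
tool_pos: [0.577, 0.0445, 0.0977]
orientation: [-156.0, 90.0, 32.3]
force: [-0.6, 0.3, 0.3]
opening: 0.0004
```

Call:
servo_tool(motion=[{"offset": [0.001,0,0],"roll": 0,"claw": -1},{"offset": [0,0,0],"roll": 0,"claw": -1}])

```text
clock: 25.52
tool_pos: [0.577, 0.0444, 0.0965]
orientation: [14.7, 90.0, -157.0]
force: [0.5, -0.2, -0.5]
opening: 0.0004
```

Call:
servo_tool(motion=[{"offset": [0.001,0,0],"roll": 0,"claw": -1},{"offset": [0,0,0],"roll": 0,"claw": -1}])

```text
clock: 25.78
tool_pos: [0.5769, 0.0443, 0.0954]
orientation: [8.8, 90.0, -162.9]
force: [0.0, 0.4, -0.1]
opening: 0.0002
```

Call:
servo_tool(motion=[{"offset": [0.0007,0,0],"roll": 0,"claw": -1},{"offset": [0,0,0],"roll": 0,"claw": -1}])

```text
clock: 26.02
tool_pos: [0.577, 0.0444, 0.0948]
orientation: [43.1, 90.0, -128.6]
force: [0.2, -0.4, 0.8]
opening: 0.0002
```

Call:
servo_tool(motion=[{"offset": [0.0005,0,0],"roll": 0,"claw": -1},{"offset": [0,0,0],"roll": 0,"claw": -1}])

```text
clock: 26.28
tool_pos: [0.577, 0.0444, 0.0943]
orientation: [3.8, 90.0, -167.8]
force: [-0.4, 0.8, 0.1]
opening: 0.0004
```

```bash
python3 look.py k1 245 150 60 60 12
```

```text
26.275 pos [0.577  0.0444 0.0943] ori [   3.84   90.   -167.85] F [-0.38  0.84  0.1 ] M [ 0.101 -0.049 -0.059] open 0.0004
```

View pics/k1.png

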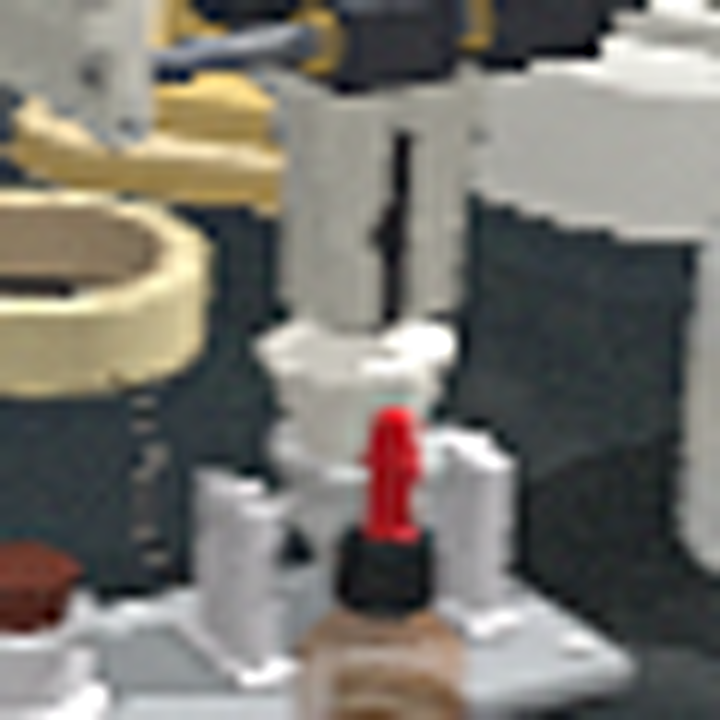

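Call:
servo_tool(motion=[{"offset": [0.0007,0,0],"roll": 0,"claw": -1},{"offset": [0,0,0],"roll": 0,"claw": -1}])

```text
clock: 26.58
tool_pos: [0.577, 0.0444, 0.0936]
orientation: [2.1, 90.0, -169.6]
force: [0.4, 0.6, 0.1]
opening: 0.0005
```

Call:
servo_tool(motion=[{"offset": [0.0007,0,0],"roll": 0,"claw": -1},{"offset": [0,0,0],"roll": 0,"claw": -1}])

```text
clock: 26.82
tool_pos: [0.577, 0.0444, 0.0929]
orientation: [12.7, 90.0, -159.0]
force: [-0.1, 0.1, 0.4]
opening: 0.0003
```

Call:
servo_tool(motion=[{"offset": [0.001,0,0],"roll": 0,"claw": -1},{"offset": [0,0,0],"roll": 0,"claw": -1}])

```text
clock: 27.08
tool_pos: [0.577, 0.0444, 0.0919]
orientation: [17.5, 90.0, -154.2]
force: [0.1, -0.7, -0.4]
opening: 0.0004
```

Call:
servo_tool(motion=[{"offset": [0.001,0,0],"roll": 0,"claw": -1},{"offset": [0,0,0],"roll": 0,"claw": -1}])

```text
clock: 27.32
tool_pos: [0.5769, 0.0444, 0.0909]
orientation: [5.5, 90.0, -166.2]
force: [-0.4, -0.2, -0.1]
opening: 0.0007
```

```bash
python3 look.py k2 245 150 60 60 12; python3 - <<'E'
from h import *
s=pickle.load(open("k2.pkl","rb"));x0,y0=245,150
img=cv2.imread("pics/k2.png")
def ci(p,r,z,col):
    t=np.linspace(0,6.283,80);P=np.c_[p[0]+r*np.cos(t),p[1]+r*np.sin(t),0*t+z]
    cv2.polylines(img,[((proj(s,P)+[-.3,-.8]-[x0,y0]+.5)*12-.5).astype(np.int32)],True,col,1)
ci((.577,.0446),.0205,.083,(0,255,0));ci((.577,.0446),.0195,.062,(255,0,255));ci((.577,.0446),.003,.095,(0,255,0))
a=cv2.imread("pics/f1.png");
f=pickle.load(open("f1.pkl","rb"))["frame"][150:210,245:305];g=cv2.resize(f,None,fx=12,fy=12,interpolation=cv2.INTER_CUBIC)
im2=img;img=g;ci((.577,.0446),.0205,.083,(0,255,0));ci((.577,.0446),.0195,.062,(255,0,255));ci((.577,.0446),.003,.095,(0,255,0))
cv2.imwrite("pics/k2o.png",np.hstack([im2[150:550,200:580],g[150:550,200:580]]))
E
```

```text
27.325 pos [0.5769 0.0444 0.0909] ori [   5.48   89.99 -166.21] F [-0.44 -0.16 -0.09] M [ 0.086 -0.005 -0.029] open 0.0007
```

View pics/k2o.png

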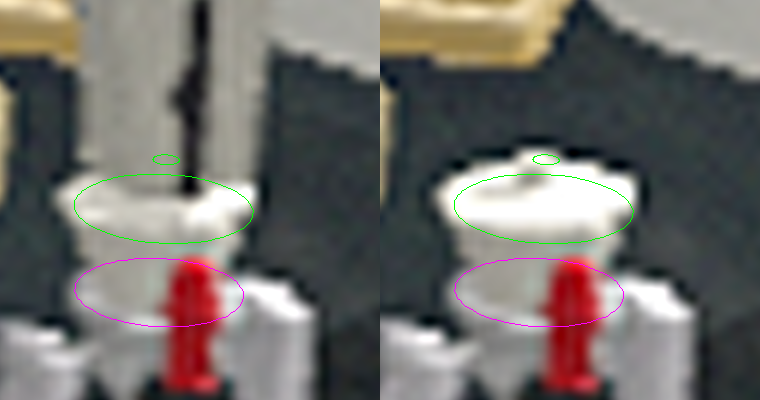

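```bash
python3 - <<'E'
from h import *
out=[]
for tag,c,z0 in(("side0",(.4892,.286),0),("f1",(.577,.0446),.049)):
    s=pickle.load(open(tag+".pkl","rb"));u,v=proj(s,(*c,z0+.03))[0];x0,y0=int(u)-15,int(v)-15
    img=cv2.resize(s["frame"][y0:y0+30,x0:x0+30],None,fx=13,fy=13,interpolation=cv2.INTER_CUBIC)
    for r,z,col in((.0205,.034,(0,255,0)),(.003,.046,(0,0,255)),(.01,0,(255,0,255))):
        t=np.linspace(0,6.283,80);P=np.c_[c[0]+r*np.cos(t),c[1]+r*np.sin(t),0*t+z+z0]
        cv2.polylines(img,[((proj(s,P)+[-.3,-.8]-[x0,y0]+.5)*13-.5).astype(np.int32)],True,col,1)
    out.append(img)
cv2.imwrite("pics/cmp.png",np.hstack(out))
E
```

```text
(no output)
```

View pics/cmp.png

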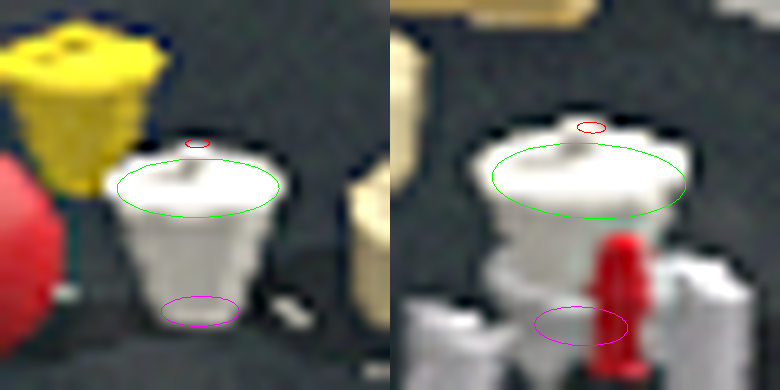

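Call:
servo_tool(motion=[{"offset": [0.001,0,0],"roll": 0,"claw": -1},{"offset": [0,0,0],"roll": 0,"claw": -1}])

```text
clock: 27.62
tool_pos: [0.577, 0.0444, 0.0899]
orientation: [8.1, 90.0, -163.6]
force: [-0.1, 0.2, -0.8]
opening: 0.0008
```

Call:
servo_tool(motion=[{"offset": [0.001,0,0],"roll": 0,"claw": -1},{"offset": [0,0,0],"roll": 0,"claw": -1}])

```text
clock: 27.88
tool_pos: [0.577, 0.0444, 0.0889]
orientation: [12.2, 90.0, -159.5]
force: [1.1, 0.4, -0.1]
opening: 0.0003
```

Call:
servo_tool(motion=[{"offset": [0.0007,0,0],"roll": 0,"claw": -1},{"offset": [0,0,0],"roll": 0,"claw": -1}])

```text
clock: 28.12
tool_pos: [0.577, 0.0444, 0.0882]
orientation: [24.5, 90.0, -147.2]
force: [-0.7, 0.7, -0.5]
opening: 0.0005
```

Call:
servo_tool(motion=[{"offset": [0.0007,0,0],"roll": 0,"claw": -1},{"offset": [0,0,0],"roll": 0,"claw": -1}])

```text
clock: 28.38
tool_pos: [0.577, 0.0444, 0.0875]
orientation: [14.1, 90.0, -157.6]
force: [0.2, -0.7, -1.0]
opening: 0.0008
```

Call:
servo_tool(motion=[{"offset": [0.0007,0,0],"roll": 0,"claw": -1},{"offset": [0,0,0],"roll": 0,"claw": -1}])

```text
clock: 28.62
tool_pos: [0.577, 0.0444, 0.0868]
orientation: [14.0, 90.0, -157.7]
force: [-0.3, -0.5, -0.8]
opening: 0.0005
```

Call:
servo_tool(motion=[{"offset": [0.0007,0,0],"roll": 0,"claw": -1},{"offset": [0,0,0],"roll": 0,"claw": -1}])

```text
clock: 28.88
tool_pos: [0.577, 0.0444, 0.0861]
orientation: [20.2, 90.0, -151.4]
force: [-0.7, 0.1, 0.2]
opening: 0.0007
```

Call:
servo_tool(motion=[{"offset": [0.0007,0,0],"roll": 0,"claw": -1},{"offset": [0,0,0],"roll": 0,"claw": -1}])

```text
clock: 29.12
tool_pos: [0.5771, 0.0444, 0.0855]
orientation: [166.3, 90.0, -5.4]
force: [-0.3, -0.7, 0.5]
opening: 0.0004
```

Call:
servo_tool(motion=[{"offset": [0.0007,0,0],"roll": 0,"claw": -1},{"offset": [0,0,0],"roll": 0,"claw": -1}])

```text
clock: 29.38
tool_pos: [0.5773, 0.0444, 0.0849]
orientation: [172.5, 90.0, 0.9]
force: [0.7, -0.5, 1.3]
opening: 0.0005
```

Call:
servo_tool(motion=[{"offset": [0.0007,0,0],"roll": 0,"claw": -1},{"offset": [0,0,0],"roll": 0,"claw": -1}])

```text
clock: 29.62
tool_pos: [0.5776, 0.0444, 0.0845]
orientation: [175.3, 89.9, 3.6]
force: [2.3, -0.8, 3.7]
opening: 0.0001
```

Call:
servo_tool(motion=[{"offset": [0.0007,0,0],"roll": 0,"claw": -1},{"offset": [0,0,0],"roll": 0,"claw": -1}])

```text
clock: 29.88
tool_pos: [0.5778, 0.0443, 0.0841]
orientation: [168.8, 89.9, -2.9]
force: [1.3, -1.5, 6.9]
opening: 0.0003
```

```bash
python3 look.py k3 245 150 60 60 12
```

```text
29.875 pos [0.5778 0.0443 0.0841] ori [168.8   89.91  -2.86] F [ 1.34 -1.49  6.92] M [-0.686 -0.599  0.037] open 0.0003
```

View pics/k3.png

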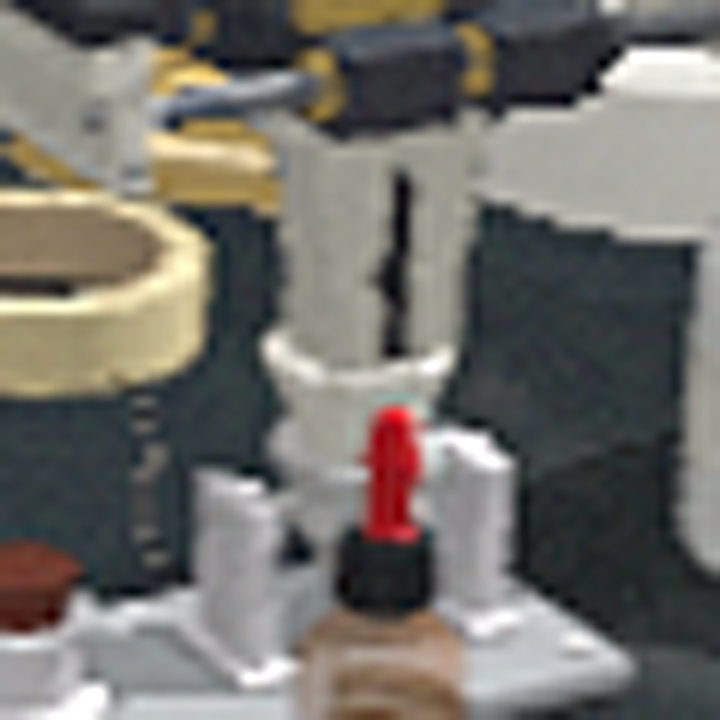

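Call:
servo_tool(motion=[{"offset": [0.0007,0,0],"roll": 0,"claw": -1},{"offset": [0,0,0],"roll": 0,"claw": -1}])

```text
clock: 30.18
tool_pos: [0.578, 0.0441, 0.0839]
orientation: [161.8, 89.9, -9.8]
force: [0.6, -2.3, 9.5]
opening: 0.0002
```

Call:
servo_tool(motion=[{"offset": [0.0007,0,0],"roll": 0,"claw": -1},{"offset": [0,0,0],"roll": 0,"claw": -1}])

```text
clock: 30.42
tool_pos: [0.5781, 0.0439, 0.0837]
orientation: [156.9, 89.9, -14.7]
force: [-0.1, -3.9, 13.3]
opening: 0.0003
```

Call:
servo_tool(motion=[{"offset": [-0.003,0,0],"roll": 0,"claw": -1},{"offset": [-0.01,0,0],"roll": 0,"claw": -1},{"offset": [-0.04,0,0],"roll": 0,"claw": -1},{"offset": [-0.05,-0.02,0],"roll": 0,"claw": -1},{"offset": [-0.01,-0.055,0],"roll": 0,"claw": 0.3},{"offset": [0,-0.055,0],"roll": 0,"claw": 0.3},{"offset": [0,-0.055,0],"roll": 0,"claw": 0.3},{"offset": [0,-0.02,0],"roll": 0,"claw": 0.3}])

```text
clock: 31.42
tool_pos: [0.5464, 0.2498, 0.1949]
orientation: [-13.6, 90.0, 174.8]
force: [0.4, -1.0, 0.6]
opening: 0.0346
```

```bash
python3 look.py m1 245 150 60 60 12; python3 look.py m1t 230 145 35 35 14 top; cat > chk.py <<'E'
import sys
from h import *
tag,tt=sys.argv[1:3]
out=[]
for t_,c,z0 in(("side0",(.4892,.286),0),("f1",(.577,.0446),.049),(tag,(.577,.0446),.049)):
    s=pickle.load(open(t_+".pkl","rb"));u,v=proj(s,(*c,z0+.03))[0];x0,y0=int(u)-14,int(v)-14
    img=cv2.resize(s["frame"][y0:y0+28,x0:x0+28],None,fx=9,fy=9,interpolation=cv2.INTER_CUBIC)
    for r,z,col in((.0205,.034,(0,255,0)),(.003,.046,(0,0,255)),(.01,0,(255,0,255))):
        t=np.linspace(0,6.283,80);P=np.c_[c[0]+r*np.cos(t),c[1]+r*np.sin(t),0*t+z+z0]
        cv2.polylines(img,[((proj(s,P)+[-.3,-.8]-[x0,y0]+.5)*9-.5).astype(np.int32)],True,col,1)
    out.append(img)
row1=np.hstack(out);out=[]
for t_,c,z0 in(("top0",(.4892,.286),0),("f1t",(.577,.0446),.049),(tt,(.577,.0446),.049)):
    s=pickle.load(open(t_+".pkl","rb"));u,v=proj(s,(*c,z0+.034))[0];x0,y0=int(u)-14,int(v)-14
    img=cv2.resize(s["frame"][y0:y0+28,x0:x0+28],None,fx=9,fy=9,interpolation=cv2.INTER_CUBIC)
    for r,z,col in((.0205,.034,(0,0,255)),(.003,.046,(0,0,255))):
        t=np.linspace(0,6.283,80);P=np.c_[c[0]+r*np.cos(t),c[1]+r*np.sin(t),0*t+z+z0]
        cv2.polylines(img,[((proj(s,P)-[x0,y0]+.5)*9-.5).astype(np.int32)],True,col,1)
    out.append(img)
    P=cloud(s);m=(np.hypot(P[...,0]-c[0],P[...,1]-c[1])<.016)&(P[...,2]>.02);q=P[m];A=np.c_[q[:,0]-c[0],q[:,1]-c[1],np.ones(len(q))]
    k=np.linalg.lstsq(A,q[:,2]-z0,rcond=None)[0];print(t_,"lid z50",np.median(q[:,2]-z0).round(4),"plane slope deg",np.degrees(k[:2]).round(1),"z",k[2].round(4))
cv2.imwrite("pics/chk_"+tag+".png",np.vstack([row1,np.hstack(out)]))
E
python3 chk.py m1 m1t
```

```text
31.425 pos [0.5464 0.2498 0.1949] ori [-13.62  89.97 174.84] F [ 0.4  -1.    0.61] M [-0.013 -0.064  0.016] open 0.0346
31.475 pos [0.5465 0.2507 0.1947] ori [-26.49  89.97 161.98] F [1.43 1.67 0.58] M [ 0.269 -0.118 -0.001] open 0.0386
top0 lid z50 0.0369 plane slope deg [-0.8 -2.2] z 0.0374
f1t lid z50 0.0385 plane slope deg [ 1.4 -2.4] z 0.0388
m1t lid z50 0.0374 plane slope deg [ 4.2 -3.7] z 0.0374
```

View pics/chk_m1.png

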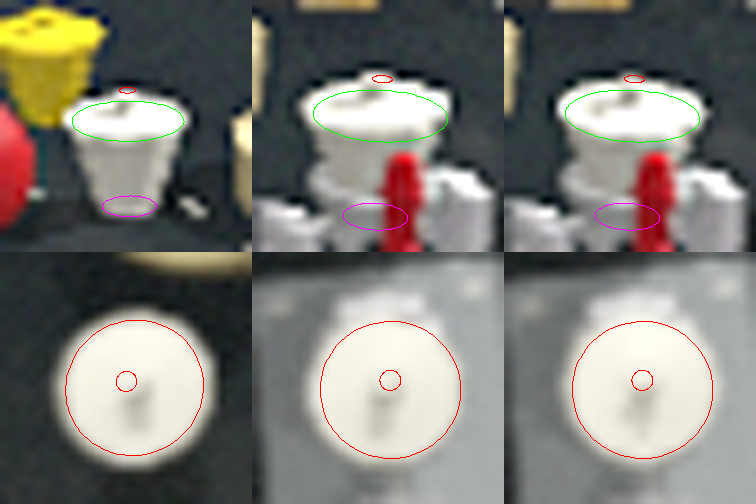

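```bash
python3 - <<'E'
from h import *
from plant import ctrl
o=ctrl.get_obs();plan(o,[.5767,.0446,.120],8.3);print(o["joint_pos"].round(1))
E
```

```text
tool x [-7.e-04 -3.e-04 -1.e+00] y [ 1.471e-01 -9.891e-01  2.000e-04] z [-9.891e-01 -1.471e-01  8.000e-04]
offset before roll [ 74.7 206.6   0.3] mm dist 0.2197
heading -171.54 roll 0.16 or -179.84
after roll: z [-0.99  -0.144  0.001] offset [ 7.470e+01  2.066e+02 -2.000e-01]
[ 43.1  14.9 -11.6  -0.  -63.5 -34.6]
```

Call:
servo_tool(motion=[{"offset": [0,0.04,0.0005],"roll": 0,"claw": 0.35},{"offset": [0,0.055,0],"roll": 0,"claw": 0.35},{"offset": [0.01,0.055,0],"roll": 0,"claw": 0.35},{"offset": [0.02,0.045,0],"roll": 0,"claw": 0.35},{"offset": [0.02,0.01,0],"roll": 0,"claw": 0.35},{"offset": [0,0,0],"roll": 0,"claw": 0.35},{"offset": [0.03,0,0],"roll": 0,"claw": 0.35},{"offset": [0.03,0,0],"roll": 0,"claw": 0.35},{"offset": [0.016,0,0],"roll": 0,"claw": 0.35},{"offset": [0,0,0],"roll": 0,"claw": 0.35},{"offset": [0,0,0],"roll": 0,"claw": 0.1},{"offset": [0,0,0],"roll": 0,"claw": 0}])

```text
clock: 33.02
tool_pos: [0.5772, 0.0446, 0.0702]
orientation: [-170.1, 89.9, 18.2]
force: [-0.2, 0.5, -0.8]
opening: 0.0462
```

Call:
servo_tool(motion=[{"offset": [0,0,0],"roll": 0,"claw": -0.1},{"offset": [0,0,0],"roll": 0,"claw": -0.3},{"offset": [0,0,0],"roll": 0,"claw": -0.3},{"offset": [0,0,0],"roll": 0,"claw": -0.3}])

```text
clock: 33.52
tool_pos: [0.5778, 0.0446, 0.0698]
orientation: [-175.8, 89.9, 12.6]
force: [3.3, 0.8, 5.3]
opening: 0.0378
```

```bash
python3 look.py n1 245 150 60 60 12
```

```text
33.525 pos [0.5778 0.0446 0.0698] ori [-175.76   89.86   12.58] F [3.33 0.84 5.28] M [ 0.28  -1.355  0.021] open 0.0378
```

View pics/n1.png

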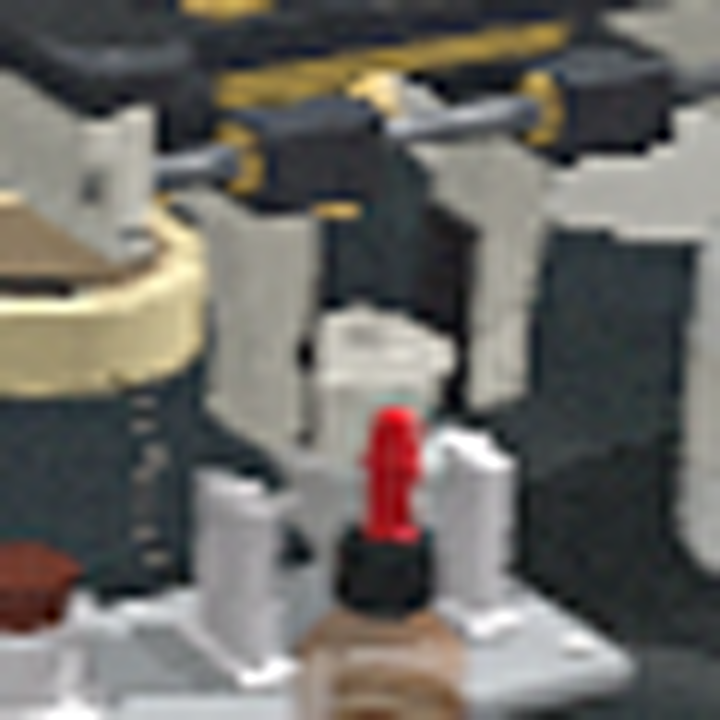

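Call:
servo_tool(motion=[{"offset": [0,0,-0.0007],"roll": 0,"claw": -0.3},{"offset": [0,0,0],"roll": 0,"claw": -0.3}])

```text
clock: 33.83
tool_pos: [0.5778, 0.0445, 0.0698]
orientation: [176.9, 89.9, 5.3]
force: [0.7, 0.6, 6.3]
opening: 0.0379
```

Call:
servo_tool(motion=[{"offset": [0.001,0,0],"roll": 0,"claw": -0.3},{"offset": [0,0,0],"roll": 0,"claw": -0.3}])

```text
clock: 34.08
tool_pos: [0.5779, 0.0444, 0.0696]
orientation: [168.5, 89.9, -3.2]
force: [-1.7, 0.2, 13.7]
opening: 0.0379
```

Call:
servo_tool(motion=[{"offset": [0,0,0],"roll": 0,"claw": 0},{"offset": [0,0,0],"roll": 0,"claw": 0.35},{"offset": [0,0,0],"roll": 0,"claw": 0.35},{"offset": [0,0,0],"roll": 0,"claw": 0.35}])

```text
clock: 34.58
tool_pos: [0.5768, 0.0443, 0.0675]
orientation: [9.0, 89.9, -162.7]
force: [-1.1, 0.3, -1.1]
opening: 0.0588
```

```bash
python3 look.py n2 245 150 60 60 12; python3 chk.py n2 m1t; python3 - <<'E'
from h import *
for tag in("g12","g15","f1","m1","n2"):
    s=pickle.load(open(tag+".pkl","rb"));f=cv2.cvtColor(s["frame"],cv2.COLOR_BGR2HSV)
    P=cloud(s);roi=np.zeros(f.shape[:2],bool);roi[172:188,264:285]=1
    m=roi&(np.hypot(P[...,0]-.577,P[...,1]-.045)<.022)&(P[...,2]>.075)
    q=P[m];c=q.copy()
    lid=q[q[:,2]>np.percentile(q[:,2],50)]
    A=np.c_[lid[:,0]-.577,lid[:,1]-.045,np.ones(len(lid))];k,_,_,_=np.linalg.lstsq(A,lid[:,2],rcond=None)
    v,u=np.nonzero(m);print(tag,m.sum(),"mean uv",u.mean().round(2),v.mean().round(2),"z50/75/95",np.percentile(q[:,2],[50,75,95]).round(4),"slope",np.degrees(k[:2]).round(1),"z0",k[2].round(4))
E
```

```text
34.575 pos [0.5768 0.0443 0.0675] ori [   8.98   89.93 -162.71] F [-1.09  0.3  -1.14] M [ 0.067 -0.061  0.004] open 0.0588
top0 lid z50 0.0369 plane slope deg [-0.8 -2.2] z 0.0374
f1t lid z50 0.0385 plane slope deg [ 1.4 -2.4] z 0.0388
m1t lid z50 0.0374 plane slope deg [ 4.2 -3.7] z 0.0374
g12 106 mean uv 274.21 179.7 z50/75/95 [0.0883 0.0899 0.0952] slope [-2.6  1.8] z0 0.0908
g15 102 mean uv 274.25 179.76 z50/75/95 [0.0883 0.09   0.0943] slope [-1.3  4.6] z0 0.0908
f1 105 mean uv 274.18 179.79 z50/75/95 [0.0883 0.0898 0.0941] slope [-1.9  4.7] z0 0.0908
m1 105 mean uv 274.42 180.02 z50/75/95 [0.0878 0.0886 0.093 ] slope [-1.8  0.1] z0 0.0894
n2 100 mean uv 274.38 179.95 z50/75/95 [0.0876 0.0887 0.0929] slope [-1. -0.] z0 0.0894
```

View pics/chk_n2.png

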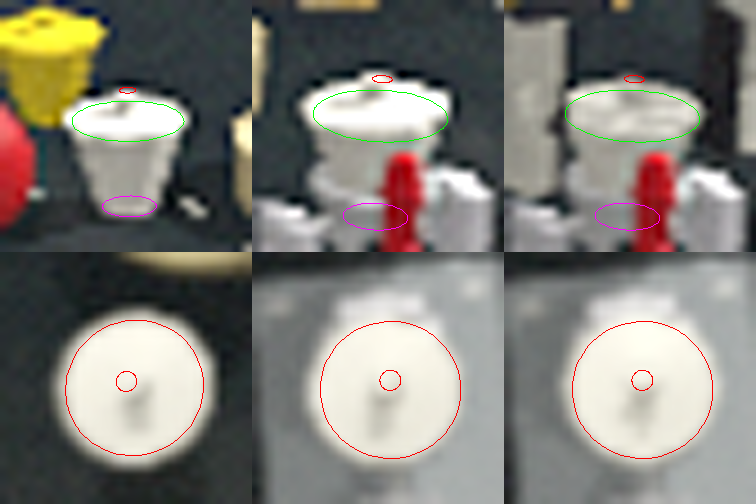

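```bash
python3 - <<'E'
from h import *
for tag,cx,cy,z0,b in(("side0",.4885,.2865,0,(160,186,208,236)),("f1",.577,.045,.049,(168,190,262,287)),("m1",.577,.045,.049,(168,190,262,287)),("n2",.577,.045,.049,(168,190,262,287))):
    s=pickle.load(open(tag+".pkl","rb"));P=cloud(s);roi=np.zeros(P.shape[:2],bool);roi[b[0]:b[1],b[2]:b[3]]=1
    m=roi&(np.hypot(P[...,0]-cx,P[...,1]-cy)<.022)&(P[...,2]>.026+z0);q=P[m]
    lid=q[q[:,2]>np.percentile(q[:,2],50)]
    k=np.linalg.lstsq(np.c_[lid[:,0]-cx,lid[:,1]-cy,np.ones(len(lid))],lid[:,2]-z0,rcond=None)[0]
    print(tag,m.sum(),np.percentile(q[:,2]-z0,[50,75,95]).round(4),np.degrees(k[:2]).round(1),k[2].round(4))
E
```

```text
side0 76 [0.0386 0.04   0.0455] [2.  2.1] 0.0412
f1 105 [0.0393 0.0408 0.0451] [-1.9  4.7] 0.0418
m1 105 [0.0388 0.0396 0.044 ] [-1.8  0.1] 0.0404
n2 100 [0.0386 0.0397 0.0439] [-1. -0.] 0.0404
```

Call:
servo_tool(motion=[{"offset": [-0.0005,0,-0.001],"roll": 0,"claw": 0.1},{"offset": [0,0,0],"roll": 0,"claw": 0},{"offset": [0,0,0],"roll": 0,"claw": -0.1},{"offset": [0,0,0],"roll": 0,"claw": -0.3},{"offset": [0,0,0],"roll": 0,"claw": -0.3},{"offset": [0,0,0],"roll": 0,"claw": -0.3}])

```text
clock: 35.38
tool_pos: [0.578, 0.0445, 0.0684]
orientation: [5.4, 90.0, -166.3]
force: [-1.2, 0.0, 2.5]
opening: 0.0379
```

Call:
servo_tool(motion=[{"offset": [0.0005,0,0],"roll": 0,"claw": -0.3},{"offset": [0,0,0],"roll": 0,"claw": -0.3},{"offset": [0.0001,-0.0022,0],"roll": 0,"claw": -0.3},{"offset": [0.0003,-0.0022,0],"roll": 0,"claw": -0.3},{"offset": [0,0,0],"roll": 0,"claw": -0.3}])

```text
clock: 36.0
tool_pos: [0.5775, 0.0484, 0.0681]
orientation: [70.5, 89.9, -101.2]
force: [-3.2, -3.7, 6.9]
opening: 0.0375
```

Call:
servo_tool(motion=[{"offset": [0.0004,-0.0022,0],"roll": 0,"claw": -0.3},{"offset": [0.0005,-0.0022,0],"roll": 0,"claw": -0.3},{"offset": [0,0,0],"roll": 0,"claw": -0.3},{"offset": [0,0,0],"roll": 0,"claw": -0.3}])

```text
clock: 36.5
tool_pos: [0.5769, 0.0527, 0.0672]
orientation: [78.6, 90.0, -93.1]
force: [-2.1, -3.2, 5.9]
opening: 0.0377
```

```bash
python3 look.py n3 245 150 60 60 12
```

```text
36.5 pos [0.5769 0.0527 0.0672] ori [ 78.6   89.95 -93.07] F [-2.08 -3.2   5.87] M [-1.077  0.921 -0.052] open 0.0377
```

View pics/n3.png

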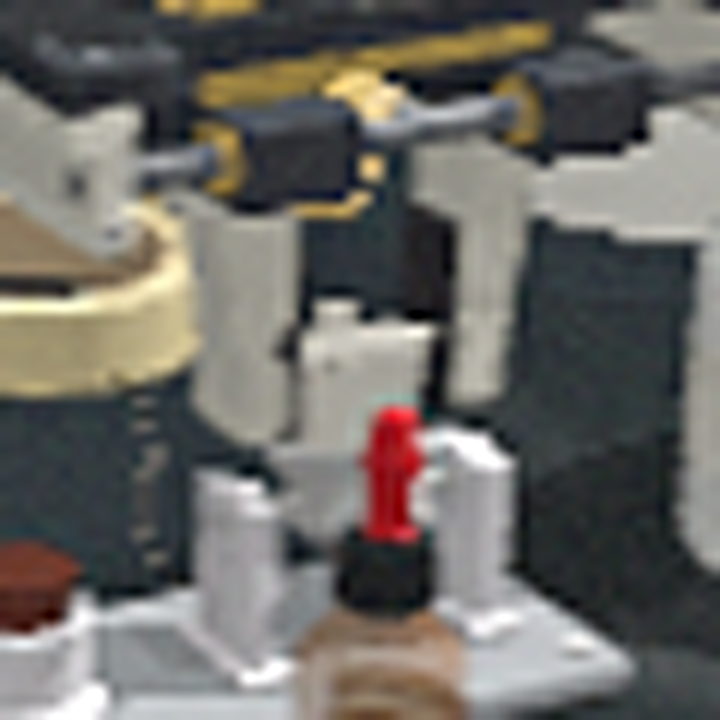

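Call:
servo_tool(motion=[{"offset": [0.0002,-0.0006,0],"roll": 0,"claw": -0.3},{"offset": [0,0,0],"roll": 0,"claw": -0.3},{"offset": [0,0,0],"roll": 0,"claw": -0.3}])

```text
clock: 36.92
tool_pos: [0.5768, 0.0532, 0.067]
orientation: [81.8, 90.0, -89.9]
force: [-2.6, -3.3, 6.3]
opening: 0.038
```

Call:
servo_tool(motion=[{"offset": [-0.0002,0.0006,0],"roll": 0,"claw": -0.3},{"offset": [-0.0005,0.0022,0],"roll": 0,"claw": -0.3},{"offset": [-0.0004,0.0022,0],"roll": 0,"claw": -0.3},{"offset": [-0.0003,0.0022,0],"roll": 0,"claw": -0.3},{"offset": [-0.0001,0.0022,0],"roll": 0,"claw": -0.3},{"offset": [0,0,0],"roll": 0,"claw": -0.3},{"offset": [0,0,0],"roll": 0,"claw": -0.3}])

```text
clock: 37.8
tool_pos: [0.5781, 0.0447, 0.0681]
orientation: [-107.5, 90.0, 80.9]
force: [-4.1, 2.2, 5.7]
opening: 0.0381
```

Call:
servo_tool(motion=[{"offset": [0,0,0.0005],"roll": 0,"claw": -0.3},{"offset": [0.0003,0,0],"roll": 0,"claw": -0.3},{"offset": [0,0,0],"roll": 0,"claw": -0.3}])

```text
clock: 38.17
tool_pos: [0.5781, 0.0447, 0.0681]
orientation: [-172.9, 89.9, 15.4]
force: [-4.1, 2.2, 6.9]
opening: 0.0379
```

Call:
servo_tool(motion=[{"offset": [0,0,0],"roll": 0,"claw": -0.05},{"offset": [0,0,0],"roll": 0,"claw": 0.15},{"offset": [0,0,0],"roll": 0,"claw": 0.35},{"offset": [0,0,0],"roll": 0,"claw": 0.35},{"offset": [-0.02,0,0],"roll": 0,"claw": 0.35},{"offset": [-0.05,0,0],"roll": 0,"claw": 0.35},{"offset": [-0.05,0,0],"roll": 0,"claw": 0.35},{"offset": [-0.01,-0.055,0],"roll": 0,"claw": 0.35},{"offset": [0,-0.06,0],"roll": 0,"claw": 0.35},{"offset": [0,-0.06,0],"roll": 0,"claw": 0.35},{"offset": [0,-0.03,0],"roll": 0,"claw": 0.35}])

```text
clock: 39.55
tool_pos: [0.5475, 0.25, 0.1976]
orientation: [-136.9, 90.0, 51.5]
force: [0.0, 0.4, 0.3]
opening: 0.0593
```

```bash
python3 look.py p1 180 145 120 90 6; python3 look.py p1t 100 140 190 110 4 top; python3 chk.py p1 p1t; python3 - <<'E'
from h import *
for tag,cx,cy,z0,b in(("side0",.4885,.2865,0,(160,186,208,236)),("f1",.577,.045,.049,(168,190,262,287)),("m1",.577,.045,.049,(168,190,262,287)),("p1",.577,.045,.049,(168,190,262,287))):
    s=pickle.load(open(tag+".pkl","rb"));P=cloud(s);roi=np.zeros(P.shape[:2],bool);roi[b[0]:b[1],b[2]:b[3]]=1
    m=roi&(np.hypot(P[...,0]-cx,P[...,1]-cy)<.022)&(P[...,2]>.026+z0);q=P[m]
    lid=q[q[:,2]>np.percentile(q[:,2],50)]
    k=np.linalg.lstsq(np.c_[lid[:,0]-cx,lid[:,1]-cy,np.ones(len(lid))],lid[:,2]-z0,rcond=None)[0]
    print(tag,m.sum(),np.percentile(q[:,2]-z0,[50,75,95]).round(4),np.degrees(k[:2]).round(1),k[2].round(4))
E
```

```text
39.55 pos [0.5475 0.25   0.1976] ori [-136.91   89.98   51.52] F [0.03 0.42 0.25] M [ 0.063 -0.085 -0.042] open 0.0593
39.6 pos [0.5475 0.2521 0.1975] ori [-133.81   89.94   54.67] F [0.99 1.97 0.8 ] M [ 0.366 -0.25  -0.006] open 0.0593
top0 lid z50 0.0369 plane slope deg [-0.8 -2.2] z 0.0374
f1t lid z50 0.0385 plane slope deg [ 1.4 -2.4] z 0.0388
p1t lid z50 0.0375 plane slope deg [-0.8 -1.3] z 0.0379
side0 76 [0.0386 0.04   0.0455] [2.  2.1] 0.0412
f1 105 [0.0393 0.0408 0.0451] [-1.9  4.7] 0.0418
m1 105 [0.0388 0.0396 0.044 ] [-1.8  0.1] 0.0404
p1 107 [0.0388 0.0396 0.0431] [-0.   0.5] 0.0403
```

View pics/chk_p1.png

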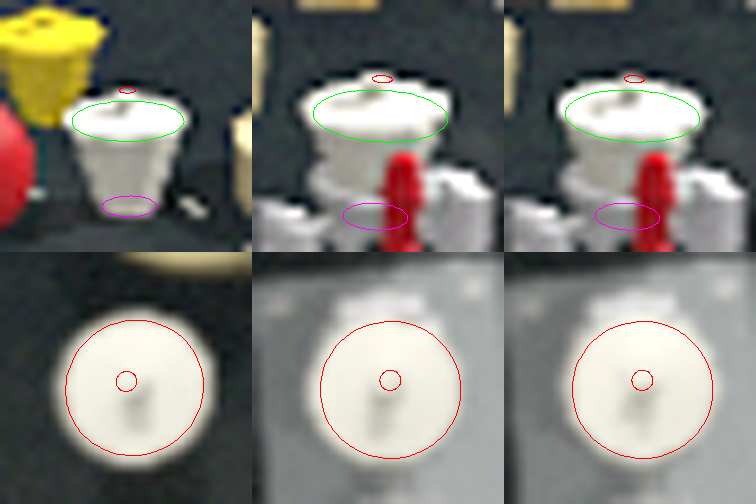

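View pics/p1.png

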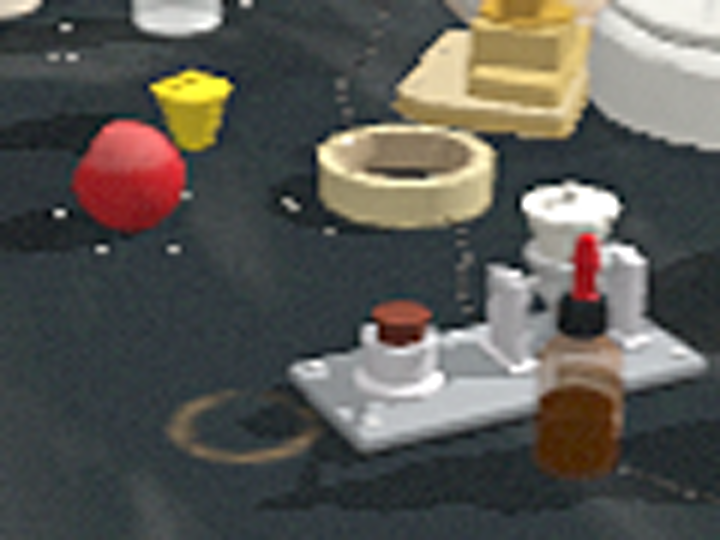

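```bash
python3 - <<'E'
from h import *
from plant import ctrl
a=pickle.load(open("side0.pkl","rb"))["frame"];b=pickle.load(open("p1.pkl","rb"))["frame"]
for n,(x,y,w,h) in {"bulb":(190,163,26,22),"yellow":(203,155,17,16),"tape":(231,164,33,19),"dropper":(268,190,18,35),"wbottle":(285,282,32,36)}.items():
    d=cv2.absdiff(a[y:y+h,x:x+w],b[y:y+h,x:x+w]).max(2);print(n,"mean diff",d.mean().round(1),"n>40",(d>40).sum())
print(ctrl.close_job())
E
```

```text
bulb mean diff 8.6 n>40 8
yellow mean diff 22.4 n>40 24
tape mean diff 4.7 n>40 0
dropper mean diff 4.9 n>40 1
wbottle mean diff 3.4 n>40 1
the job is handed in; nothing more can be done
None
```

The job is handed in at about 39.6 s of the 61 s. The plug is parked, and the crucible is seated in the cup, rocked once properly and resting upright.

- **Plug:** I moved it from the cup to the parking socket and pressed it down with shut fingers. It stopped at 48 mm, the height expected when it is home, under 23 N.
- **Crucible, first try:** After I had set it in the cup and rocked it, the camera depth showed it about 1.5 mm too high and slightly tilted. Pressing down with shut fingers met no contact at the knob's height, only at about 85.5 mm. Pressing on to about 84 mm (13 N) brought it down, and pressing down again while gripping the rim moved it no further.
- **Rock, redone:** I repeated the rock with the crucible properly seated. The rim moved about 8.8 mm sideways (roughly 16 degrees), and it stayed in the cup. I brought it back upright before opening the fingers, so I did not watch the spring return it from the full tilt. The cup's angle was worked out from the rim travel and one side picture; I could not measure it directly.
- **Last checks:** The lid is level. Its height is 0.6 mm above the expected value in the top view and between 0.2 mm above and 0.9 mm below in the side view, which is about the noise of the depth readings. While I gripped it before the final release, about 4 N of sideways force remained that a small shift did not remove.
- **Other things:** The before-and-after pictures show the tape, dropper bottle and weighing bottle unchanged, and the bulb almost so. The patch round the yellow look-alike did differ; I put this down to the crucible no longer standing beside it, because its outline looks the same.

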